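# Dot-mark a canteen mug with the automatic punch and hang it on the mug rack

### The arm

A 6-joint arm with a two-finger parallel gripper is mounted at the origin on the work surface. World frame = base frame: x ahead of the robot, y to its left, z up, the work surface at z = 0. Lengths are in mm, angles in rad, forces in N, time in s.
With the tool pointing down it reaches from about 350 to 875 mm from the base axis. Payload 4.2 kg.
Tool frame: the origin (TCP) lies midway between the tips of the shut fingers; the grasp point (between the pads) lies 19 mm behind it (arm.tcp_to_grasp is the distance from the TCP to the grasp point, in mm); z points along the fingers, y is the line along which they close (so a half turn about z gives the same grasp; the last joint's range is limited). The gripper opens to 85 mm and grips with 20 to 120 N. Pads are 22 mm wide; open, the fingers measure 114 mm over their backs; the gripper's body (76 mm by 85 mm) begins 54 mm behind the grasp point. The pads swing forward as they close: fully open they stand 13 mm farther back than shut.
Start: joints at [-1.006, 0.385, 0.008, 0, -1.194, -0.259], TCP at [188.176, -595.977, 231.312] pointing down, gripper open.
Joint ranges: [-3.14, 3.14], [-1.21, 2.06], [-1.07, 1.41], [-3.16, 2.05], [-2.99, -0.16], [-3.1, 3.1]. Speed limits (rad/s): [2.79, 2.79, 3.14, 3.14, 3.14, 3.14].

### API

Orientations are given as a unit quaternion [x, y, z, w].
In Python, from bench import arm, imaging, job, models gives the robot as it stands.
- The arm moves only by the tool arm_command, never from a script. Its argument "rows" is a list of rows, each an object with "grip": the opening, from 0 (shut) to 1 (fully open); "linear": the shift along the tool's x, y, z in mm, a list of three; "rot": the turn, a rotation vector about the tool's x, y, z in rad, a list of three. In form: [{"grip": grip, "linear": [tx, ty, tz], "rot": [rx, ry, rz]}, ...]. A call has 1 to 10 rows; each row is the pose to reach, as a shift and turn from the pose commanded when the call began, along the tool's axes at that moment; what a row does not reach only later rows make up. A row lasts 1/8 s, in which the tool goes at most 62.5 mm and 10.7 degrees, less where a joint would pass 70% of its speed; a pose out of reach is approached as far as the arm can. A call with a gripper value outside its range is refused whole. The fingers move at their own pace and stop on an object; the grip force is fixed at half the most. Time passes only in rows, so rows that repeat a pose let the fingers close. It gives the time, the measured TCP pose, the force, the opening and the grip force at its end, in the units of the state.
- arm.read_state(): the state, without advancing time (a new reading comes with each control period).
- imaging.get_image(name): name is "scene" or "top"; returns a dict with "frame" (420x560x3 uint8, red, green, blue), "fx", "fy", "cx", "cy" (pixels), "k1" (the pictures are not rectified: a ray, as slopes to the right and down, at radius r is drawn at 1 + k1 r^2 times it, then the intrinsics apply), "extrinsics" (4x4, takes a point from world to camera coordinates). Camera axes: x right, y down, z forward; pixel columns grow to the right and rows downward; lengths in mm; the calibration is good to about 2 mm. A picture is of the moment at which its call begins. There is no depth.
- job.job_done(): hands the job in; it is judged then, once.
Trained networks look in a picture, given as the dict that the camera call returned (one of the last four; its "shot" number tells which), for a name from the list of things; names that differ only in an ending like _2 or _b are one class to them, and where a whole thing is asked for, a point or a joint stands for the part that bears it (a point fixed in the world has none). Each returns a list of dicts, best first, with "score" (0 to 1); they miss things now and then, are a little off and sometimes report something else, mostly with a low value. They report only what shows in the picture. A call takes as long as a camera call. They do not tell look-alikes from the thing itself.
- models.spot_in(picture, query): "rect" ([left, top, right, bottom] in pixels, round what is visible of it).
- models.tip_of(picture, query): "pixel" ([column, row] in pixels: a listed point, or the origin of a listed thing).
The state is a dict: "clock": time; "joints": joint angles; "joint_vel": joint speeds; "joint_efforts": joint torques, N m; "position": TCP position; "ee_rot": TCP orientation; "contact_force": force on the tool from outside, world axes, zero at the start; "wrist_torque": the same for the moment, N m; "gripper_width": finger opening in mm; "grasp_force": force on a finger pad.
Only numpy, scipy, OpenCV 4.12 (cv2) and the standard library are available. Lean on these libraries where they do the work, as an engineer would, in place of code of your own. Each camera call takes 0.05 s, during which the arm holds its last target. There are 200 camera calls.

### The job

Give the steel mug that sits upside down on the bench stake its mark: take the automatic punch from its slanted holder, stand it upright on the centre of the mug's base, square to it, and press straight down until the spring inside trips with a snap, leaving no stray mark elsewhere on the mug. Put the punch back fully home in its holder, and leave the marked mug hanging still by its handle on the rack's free hook. Leave the other hanging mug, the bowl, the spoon and the jar where they are.

Things in the scene. Friction and masses are not known exactly. Their poses are not given: they have to be found in the camera images.
- mug: Stainless steel mug, 0.16 kg, upside down over the stake: 66 mm outside diameter, 88 mm tall, walls 2.5 mm; rim 22 mm, base 110 mm above the bench. It can turn on the stake and comes off straight up after 87 mm. Origin: centre of the rim (open end, at the bottom as it stands). z: from rim to base (up as it stands). y: from the axis towards the handle.
- mug_base (a point): Centre of the mug's flat base, the spot to mark: middle of a bright disc 24 mm across; 88 mm along the mug's z from its origin. Axes as the mug.
- mug_handle (a point): Middle of the mug's handle opening: y = 47 mm, z = 44 mm in the mug's frame; axes as the mug. The handle is a steel strip 14 mm wide (along x) and 3 mm thick, bent in the mug's y-z plane to a loop with a blunt point at y = 66, z = 44 mm; its opening reaches from the wall (y = 33) to y = 64 mm at the point, and from z = 18 to 70 mm beside the wall. Hung up, the mug comes to rest with the handle up, its axis about level.
- stake: Fixed bench stake: round steel post 52 mm across on a flange and a wooden board 130 x 130 x 12 mm; its flat top, 107 mm above the bench, backs the mug's base, with 4.5 mm to spare all round inside the mug. Origin: centre of its underside on the bench.
- punch: Automatic centre punch, dark steel, 0.16 kg, 128 mm long, point down in the slanted holder. Origin: the point when not pressed in; z: from the point to the cap. Nib 5 mm thick to z = 22 mm, tapered nose to 38 mm, knurled barrel 17 mm diameter to 102 mm (the grip), cap 17.6 mm diameter to 128 mm. It sits loosely, leaning about 37 degrees.
- punch_nib (a joint): How far the nib is pushed into the punch, m: 0 at rest, 0.012 hard stop. The push needed is about 3 N to start, about 13 N at 2 to 4 mm, then the spring trips and it falls to about 3 N at 9 mm: past 8 mm it has tripped and made its mark. The nib springs back out when the punch is lifted.
- punch_tip (a point): The very point of the punch's nib (moves with the nib).
- holder: Fixed holder for the punch: steel base 110 x 90 x 10 mm with one slanted grey tube. Origin: centre of the base's underside on the bench. The tube's axis leans 30 degrees from vertical, its mouth towards the holder's own -x. Bore 21 mm, narrowing to 11 mm for the nib in its lower third; flared mouth 31 mm inside.
- socket_foot (a point): Floor of the slanted tube, on its axis: the punch's point stands here when fully home. Axes as the holder.
- socket_mouth (a point): Centre of the tube's flared mouth, on its axis, 50 mm from its floor, 63 mm above the bench. Axes as the holder.
- rack: Fixed mug rack: board 150 x 260 x 12 mm (its middle at the rack's x = -20 mm), posts at x = 30 mm, y = +-100 mm, a 12 mm cross bar at x = 30 mm, 190 mm above the bench, and two hooks from the bar to the rack's own -x at y = +65 (free) and -65 mm (carries a mug). Nothing on it is higher than 215 mm. Origin: on the bench; z up.
- hook (a point): On the axis of the free hook, an 8 mm round rod along the rack's x, 190 mm above the bench. From here it runs straight 30 mm to -x, then its tip bends up (top 17 mm above the rod's axis, 12 mm further out); to +x it runs 75 mm to the cross bar. +y of the rack is the side away from the other mug. Axes as the rack.
- hung_mug_low (a point): Lowest part of the other mug, of the same kind, which hangs on the rack's second hook with its handle up and can swing. Leave it alone.
- bowl: White ceramic rice bowl, 110 mm across, 50 mm tall, origin under its centre. Leave it alone.
- spoon: White plastic spoon, 170 mm long, lying flat along its x. Leave it alone.
- jar: Glass jar with a steel lid, 68 mm diameter, 90 mm tall, origin under its centre. Leave it alone.
Not all that is in view belongs to the job. Leave any pink look-alike of the mug alone.

How it is judged (in metres and radians):
On the way:
1. the punch, standing square on the centre of the upturned mug's base on the stake, trips (value of joint punch_nib above 0.008 m and horizontal distance between punch_tip and mug_base below 0.006 m and distance between punch_tip and mug_base below 0.01 m and angle between the z axis of punch and the z axis of mug, either way round below 0.17 rad and angle between mug's own z axis and vertical below 0.1 rad and horizontal distance between mug and stake below 0.008 m and contact force between punch and mug above 0.5 N), for 0.05 s.
At the end, for the whole second after the job is handed in: The mug hangs still (under 4 cm/s, 0.5 rad/s) on the free hook, the hook's rod through its handle's opening and carrying it; the punch stands in its slanted tube, its point within 15 mm of the tube's floor, nib sprung out (y of hook in the frame of mug between 0.03 and 0.066 m and z of hook in the frame of mug between 0.014 and 0.074 m and x of hook in the frame of mug between -0.055 and 0.055 m and contact force between mug and rack above 0.5 N and linear speed of mug below 0.04 m/s and angular speed of mug below 0.5 rad/s and distance between punch_tip and socket_foot below 0.015 m and linear speed of punch below 0.02 m/s and value of joint punch_nib below 0.004 m); the robot touches nothing.
It fails at once if a stray mark: the punch trips on the mug away from the base's centre (value of joint punch_nib above 0.008 m and contact force between punch and mug above 0.5 N and distance between punch_tip and mug_base above 0.012 m).
It fails at once if the bowl is moved (distance of bowl from where it was at the start of the episode above 0.03 m).
It fails at once if the jar is moved (distance of jar from where it was at the start of the episode above 0.03 m).
It fails at once if the spoon is moved (distance of spoon from where it was at the start of the episode above 0.03 m).
It fails at once if the other hanging mug is moved (distance of hung_mug_low from where it was at the start of the episode above 0.04 m).
It also fails if it takes over 72 s, if anything falls off the work surface, if the arm or the gripper's body presses on something with over 40 N, if the wrist force passes 120 N, or if a joint passes its speed limit or range.

## Working session

There is one attempt and no reset: what is moved stays moved. The work goes in short steps, Python scripts to look and compute and a tool call to move; the robot and the scene stay as the last step left them, time stands still between calls to the robot, and variables do not carry over. Pictures are saved under pics/ and viewed, at most 10 in all, crops included, and the job is handed in when it is done.

Besides the shell and the picture viewer there is one more tool, called after "Emit:" as name(argument=value, ...), one argument or row to a line, values as JSON. arm_command: Moves the arm, as the interface text tells. Its arguments: {"type":"object","properties":{"rows":{"type":"array"}},"required":["rows"]}

```bash
ls; mkdir -p pics; python3 - <<'E'
from bench import arm, imaging, job, models
import cv2
print(arm.read_state())
for n in ("scene","top"):
    p=imaging.get_image(n)
    cv2.imwrite(f"pics/{n}0.png",p["frame"][:,:,::-1])
    print(n,p["fx"],p["fy"],p["cx"],p["cy"],p["k1"],p["extrinsics"])
    for q in ["mug","mug_base","mug_handle","stake","punch","punch_tip","holder","socket_mouth","socket_foot","rack","hook","hung_mug_low","bowl","spoon","jar"]:
        t=models.tip_of(p,q); 
        print(q,[([round(float(v)) for v in d["pixel"]],round(d["score"],2)) for d in t[:3]])
E
```

```text
pics
{'clock': 0.0, 'joints': array([-1.00639464e+00,  3.85576529e-01,  6.61887795e-03, -5.03617768e-04,
       -1.19398268e+00, -2.58576093e-01]), 'joint_vel': array([-1.10923471e-05, -5.19089262e-05,  3.84298471e-05,  9.87970147e-04,
        9.86635510e-04,  1.85909790e-03]), 'joint_efforts': array([-1.50440783e-04, -3.92291987e+01,  1.88409394e+01,  4.18609634e+00,
       -4.53576562e-03, -1.00616253e-05]), 'position': array([ 188.00578319, -595.44236875,  230.20611383]), 'ee_rot': array([-1.52225670e-01,  9.88345153e-01,  1.07613075e-03, -2.14267459e-04]), 'contact_force': array([ 0.16267565, -0.56633571,  0.65483924]), 'wrist_torque': array([ 0.01600708, -0.05002551,  0.01592931]), 'grasp_force': 0.0, 'gripper_width': 85.37196660928684}
scene 386.0280695094678 386.0280695094678 274.4515241412513 208.7282128645817 0.03109282155887692 [[ 8.64323632e-01  5.02556052e-01  1.95467178e-02 -5.25652307e+02]
 [ 3.20355827e-01 -5.20172685e-01 -7.91702294e-01 -9.05777078e+01]
 [-3.87707110e-01  6.90548907e-01 -6.10594303e-01  1.11598748e+03]
 [ 0.00000000e+00  0.00000000e+00  0.00000000e+00
[... 813 characters left out ...]
1e-01  1.09656193e+03]
 [ 0.00000000e+00  0.00000000e+00  0.00000000e+00  1.00000000e+00]]
mug [([404, 232], 0.95), ([411, 172], 0.83)]
mug_base [([412, 227], 0.85), ([425, 163], 0.63), ([279, 220], 0.18)]
mug_handle [([421, 223], 0.79), ([413, 151], 0.71)]
stake [([406, 235], 0.97), ([170, 231], 0.57)]
punch [([278, 223], 0.45)]
punch_tip [([275, 296], 0.63)]
holder [([277, 225], 0.74)]
socket_mouth [([280, 229], 0.89), ([399, 231], 0.18)]
socket_foot [([279, 218], 0.61), ([281, 220], 0.6)]
rack [([173, 229], 0.65)]
hook [([118, 236], 0.65), ([278, 221], 0.46)]
hung_mug_low [([184, 241], 0.76), ([279, 219], 0.73)]
bowl [([285, 149], 0.69)]
spoon [([274, 296], 0.63)]
jar [([362, 140], 0.59)]
```

View pics/scene0.png

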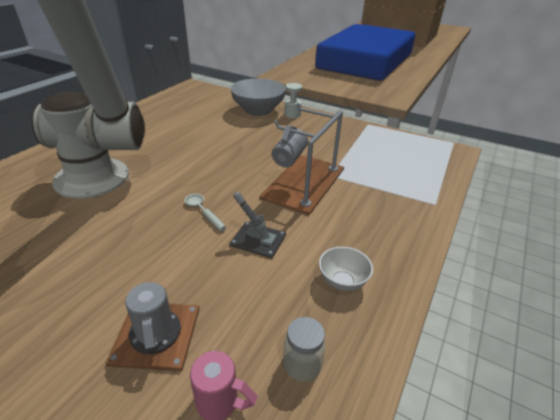

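View pics/top0.png

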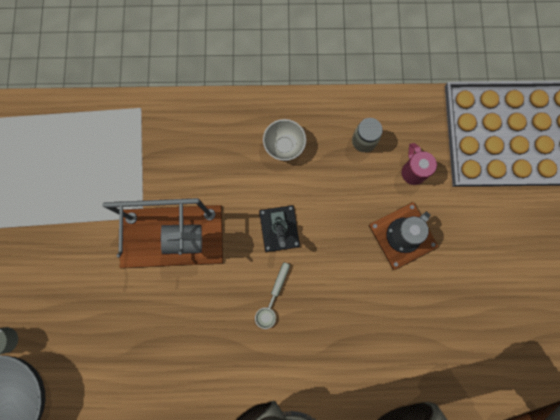

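Both pictures show two mug shapes. The grey one, at scene (148,298) / top (413,230), stands on the stake board. The pink one, at scene (214,385) / top (420,168), stands on the bench and is the look-alike. The grey mug on the stake fits the description, so I'll confirm it with an enlarged crop.

```bash
cat > h.py <<'E'
import numpy as np, cv2
from scipy.optimize import least_squares
def K(p): return np.array([[p["fx"],0,p["cx"]],[0,p["fy"],p["cy"]],[0,0,1]]), np.array([p["k1"],0,0,0.])
def proj(p,X):
    k,d=K(p);E=np.array(p["extrinsics"])
    X=np.atleast_2d(X).astype(float)
    c=X@E[:3,:3].T+E[:3,3]; s=c[:,:2]/c[:,2:]; r=(s**2).sum(1,keepdims=True)
    return s*(1+p["k1"]*r)*[p["fx"],p["fy"]]+[p["cx"],p["cy"]]
def plane(p,px,z):
    k,d=K(p);E=np.array(p["extrinsics"])
    s=cv2.undistortPoints(np.array([[px]],float),k,d)[0,0]
    R=E[:3,:3];C=-R.T@E[:3,3];v=R.T@np.array([s[0],s[1],1]);return C+v*(z-C[2])/v[2]
def tri(ps,pxs):
    f=lambda X:np.concatenate([proj(p,X)[0]-q for p,q in zip(ps,pxs)])
    r=least_squares(f,[500,0,50.]);return r.x,np.abs(r.fun).max()
E
python3 - <<'E'
from h import *
from bench import imaging
S=imaging.get_image("scene");T=imaging.get_image("top")
import pickle;pickle.dump((S,T),open("p0.pkl","wb"))
def crop(p,c,w,s=4):
    f=p["frame"][:,:,::-1];x,y=c;return cv2.resize(f[y-w:y+w,x-w:x+w],(300,300),interpolation=cv2.INTER_CUBIC)
a=np.hstack([crop(S,(155,325),50),crop(S,(255,220),40)]); b=np.hstack([crop(T,(410,232),40),crop(T,(281,228),30)])
cv2.imwrite("pics/crop.png",np.vstack([a,b]))
rk=np.hstack([cv2.resize(S["frame"][100:220,250:360,::-1],(400,436),interpolation=cv2.INTER_CUBIC),cv2.resize(T["frame"][185:275,100:230,::-1],(400,436*1),interpolation=cv2.INTER_CUBIC)])
cv2.imwrite("pics/rack.png",rk)
E
```

```text
(no output)
```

View pics/crop.png

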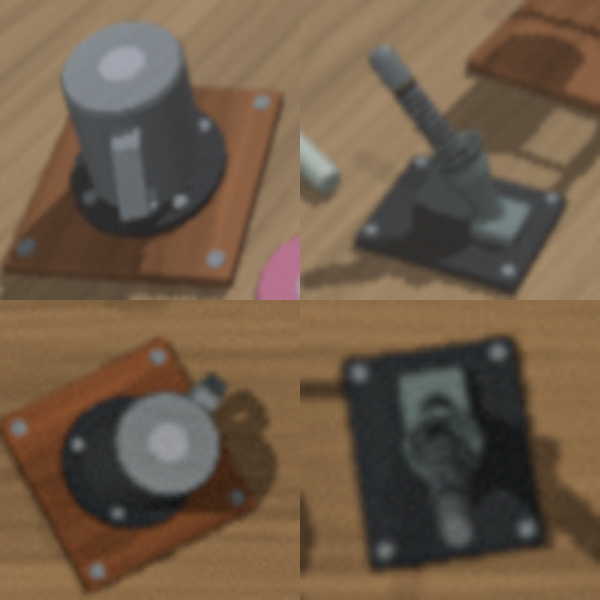

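View pics/rack.png

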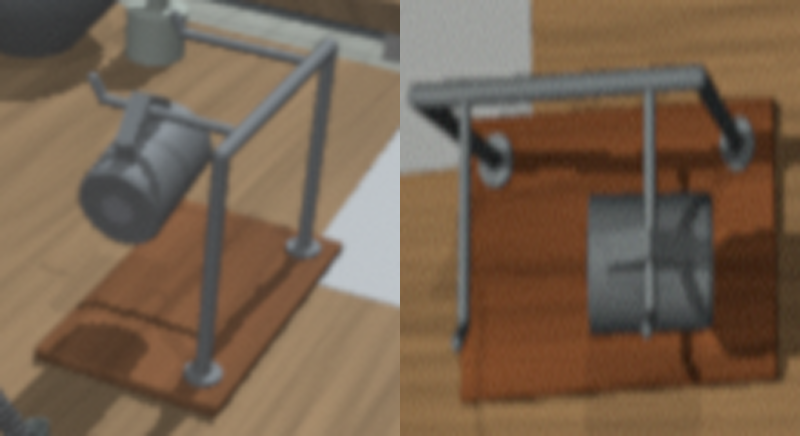

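The crop confirms it: a grey mug with a bright disc on its stake (disc at scene (146,296), top (415,230)). The punch leans towards -x in its holder, with the cap at scene (236,194) and top (282,246). The rack's free hook is on the left in the top view, from (121,206) to (119,255). Next I'll fit the poses.

```bash
cat > fit0.py <<'E'
from h import *
import pickle
S,T=pickle.load(open("p0.pkl","rb"))
def W(q,P):
    x,y,a=q;c,s=np.cos(a),np.sin(a);P=np.array(P,float);return np.c_[x+c*P[:,0]-s*P[:,1],y+s*P[:,0]+c*P[:,1],P[:,2]]
def fit(obs,q0,name):
    def f(q): return np.concatenate([(proj(p,W(q,[X]))[0]-px) for p,X,px in obs])
    r=least_squares(f,q0,loss="soft_l1");print(name,np.round(r.x,3));print(np.round(f(r.x).reshape(-1,2),1).tolist());return r.x
if __name__=="__main__":
    b=[(T,(-95,-130,12),(222.8,263.4)),(T,(-95,130,12),(120.1,268)),(T,(55,-130,12),(221.9,205)),(T,(30,100,12),(130.9,218)),(T,(30,-100,12),(209.8,215.6)),(T,(30,100,190),(104.9,204.6)),(T,(30,-100,190),(197.5,201.1)),
    (S,(30,-100,12),(305.6,202.4)),(S,(30,100,12),(333.3,168)),(S,(30,-100,190),(311,142.7)),(S,(30,100,190),(340.8,113.2)),(S,(55,-130,12),(307.8,213.4)),(S,(-95,-130,12),(260.5,197.7)),(S,(55,130,12),(344,166.9))]
    r=fit(b,[540,280,0],"rack")
    print("hook", W(r,[(-45,65,190),(-75,65,190),(-87,65,207),(30,65,190)]).round(1))
    print(proj(T,W(r,[(-87,65,207),(30,65,190)])))
    h=[(T,(55,45,10),(260,210.4)),(T,(55,-45,10),(294,206)),(T,(-55,-45,10),(300,247)),(T,(-55,45,10),(265.4,252)),(S,(-55,-45,10),(230.5,244.8)),(S,(55,-45,10),(272.3,257.3)),(S,(55,45,10),(285.7,233.3)),(S,(-55,45,10),(245.7,221.3))]
    fit(h,[530,0,0],"holder")
    print("cap",tri([S,T],[(236.3,193.9),(282.4,245.6)]))
    s=[(T,(65,65,12),(370,226.7)),(T,(65,-65,12),(414,201.9)),(T,(-65,-65,12),(438,246.7)),(T,(-65,65,12),(394,269.3)),(S,(65,65,12),(199,305.7)),(S,(65,-65,12),(181.7,369.3)),(S,(-65,-65,12),(106.7,365)),(T,(0,0,110),(414.8,229.6)),(S,(0,0,110),(145.7,296))]
    k=fit(s,[530,-270,0.4],"stake")
    print("base",plane(S,(145.7,296),110),plane(T,(414.8,229.6),110))
    print("hand",plane(S,(147.7,331.7),66),plane(T,(426.5,214.7),66))
    for n,px,z in [("mouth",(280,229),63),("foot",(279,218),20)]: print(n,plane(T,px,z))
    print("mouthS",plane(S,(257,218),63),"footproj")
E
python3 fit0.py
```

```text
rack [5.53637e+02 2.95261e+02 3.30000e-02]
[[-0.1, -0.2], [-1.2, -0.2], [-0.5, -0.5], [0.6, 0.0], [0.0, -1.0], [0.8, 0.2], [0.0, -0.4], [-0.6, 0.9], [-0.3, 0.6], [-0.8, 0.0], [-0.4, -0.9], [1.2, -1.0], [-2.3, -2.4], [0.4, -0.7]]
hook [[506.5 358.7 190. ]
 [476.5 357.7 190. ]
 [464.5 357.3 207. ]
 [581.5 361.2 190. ]]
[[118.10652633 257.28575304]
 [121.73247327 204.06148628]]
holder [5.51397e+02 1.80530e+01 1.34000e-01]
[[-0.6, -1.2], [0.2, -1.8], [0.7, -0.4], [-0.1, -0.3], [-2.8, -1.3], [-0.7, -0.2], [0.5, -0.7], [-0.8, -0.5]]
cap (array([496.37996456,  14.09037165, 118.52895866]), np.float64(0.973060165327297))
stake [ 5.30093e+02 -2.94491e+02  4.62000e-01]
[[-1.4, -3.1], [-1.0, -1.2], [0.9, -1.0], [-0.1, 0.1], [-0.2, -0.3], [-0.3, -0.4], [-2.7, -1.1], [-0.3, -0.3], [-0.6, 0.8]]
base [ 529.62779069 -292.72341677  110.        ] [ 529.30194772 -295.15061253  110.        ]
hand [ 553.14461881 -322.47311888   66.        ] [ 571.44443578 -338.63123424   66.        ]
mouth [540.76023307  17.75502784  63.        ]
foot [574.85772216  20.03004839  20.        ]
mouthS [545.80572236  25.33930343  63.        ] footproj
```

```bash
cat >> h.py <<'E'
from scipy.spatial.transform import Rotation as Ro
def to(pos,z,y,cmd=None):
    """shift and turn in current tool axes to TCP pos with tool z, tool y directions"""
    from bench import arm
    s=arm.read_state();R=Ro.from_quat(s["ee_rot"]).as_matrix();p=np.array(s["position"])
    z=np.array(z,float);z/=np.linalg.norm(z);y=np.array(y,float);y-=y@z*z;y/=np.linalg.norm(y)
    G=np.c_[np.cross(y,z),y,z]
    l=R.T@(np.array(pos,float)-p);r=Ro.from_matrix(R.T@G).as_rotvec()
    n=int(np.ceil(max(np.linalg.norm(l)/62.5,np.degrees(np.linalg.norm(r))/10.7)))
    print("linear",l.round(1).tolist(),"rot",r.round(3).tolist(),"rows",n)
E
python3 - <<'E'
from h import *
print([d for d in dir(__import__("bench").arm) if d[0]!="_"])
u=np.array([-.596,-.08,.799]);g=np.array([531.3,19.5,69.8])
to(g+75*u,-u,[-.133,.99,0]); 
E
```

```text
['IKError', 'read_state', 'tcp_to_grasp']
linear [-468.1, 491.4, 101.6] rot [0.056, -0.644, 0.166] rows 11
```

Emit:
arm_command(
  rows=[
    {"grip":1,"linear":[-468,491,102],"rot":[0.056,-0.644,0.166]},
    {"grip":1,"linear":[-468,491,102],"rot":[0.056,-0.644,0.166]},
    {"grip":1,"linear":[-468,491,102],"rot":[0.056,-0.644,0.166]},
    {"grip":1,"linear":[-468,491,102],"rot":[0.056,-0.644,0.166]},
    {"grip":1,"linear":[-468,491,102],"rot":[0.056,-0.644,0.166]},
    {"grip":1,"linear":[-468,491,102],"rot":[0.056,-0.644,0.166]},
    {"grip":1,"linear":[-468,491,102],"rot":[0.056,-0.644,0.166]},
    {"grip":1,"linear":[-468,491,102],"rot":[0.056,-0.644,0.166]},
    {"grip":1,"linear":[-468,491,102],"rot":[0.056,-0.644,0.166]},
    {"grip":1,"linear":[-468,491,102],"rot":[0.056,-0.644,0.166]},
  ],
)

```text
clock: 2.95
position: [447.7, -85.7, 139.8]
ee_rot: [-0.072, 0.945, 0.039, 0.317]
contact_force: [9.6, -5.9, 3.9]
gripper_width: 85.5
grasp_force: 0.0
```

Emit:
arm_command(
  rows=[
    {"grip":1,"linear":[0,0,0],"rot":[0,0,0]},
  ],
)

```text
clock: 3.08
position: [449.3, -85.9, 139.5]
ee_rot: [-0.072, 0.945, 0.039, 0.317]
contact_force: [-0.6, -0.2, -0.7]
gripper_width: 85.4
grasp_force: 0.0
```

```bash
python3 - <<'E'
from h import *
from bench import imaging,arm
s=arm.read_state();print(s["clock"],s["position"],s["joints"].round(3),s["contact_force"])
u=np.array([-.596,-.08,.799]);g=np.array([531.3,19.5,69.8])
to(g+75*u,-u,[-.133,.99,0]); to(g,-u,[-.133,.99,0])
S=imaging.get_image("scene");T=imaging.get_image("top")
cv2.imwrite("pics/a.png",np.hstack([cv2.resize(p["frame"][a:a+120,b:b+120,::-1],(400,400),interpolation=cv2.INTER_CUBIC) for p,a,b in ((S,150,190),(T,180,220))]))
E
```

```text
3.075 [449.29002926 -85.89369594 139.490895  ] [ 0.078  0.025 -0.756 -0.472 -0.161 -1.055] [-0.57303371 -0.21183532 -0.70571512]
linear [-34.5, 91.8, 41.8] rot [0.039, 0.003, 0.005] rows 2
linear [-34.3, 88.9, 116.7] rot [0.039, 0.003, 0.005] rows 3
```

View pics/a.png

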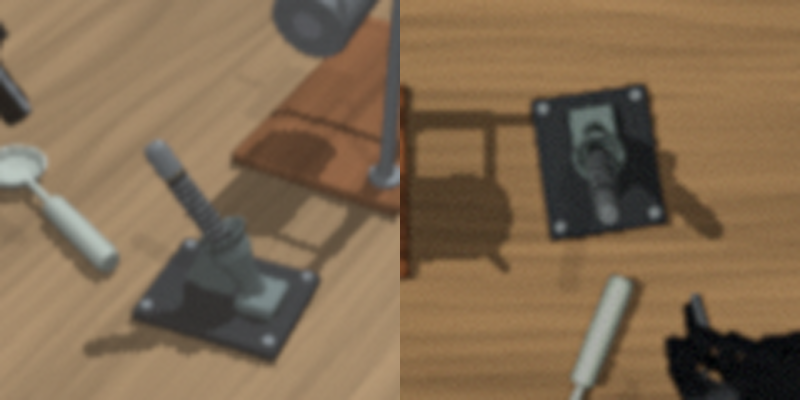

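The pictures show the punch unmoved, with the cap at scene (237,195) and top (282,244). J5 has hit its limit (-0.16), so a coaxial grasp isn't reachable. I'll grasp with the tool tilted only 15° outward.

```bash
python3 - <<'E'
from h import *
z=np.array([.257,.034,-.966]);g=np.array([520,18,85])+19*z
to(g-85*z,z,[-.133,.99,0])
E
```

```text
linear [-59.6, 94.2, 37.5] rot [0.036, 0.387, 0.008] rows 3
```

Emit:
arm_command(
  rows=[
    {"grip":1,"linear":[-60,94,38],"rot":[0.036,0.387,0.008]},
    {"grip":1,"linear":[-60,94,38],"rot":[0.036,0.387,0.008]},
    {"grip":1,"linear":[-60,94,38],"rot":[0.036,0.387,0.008]},
    {"grip":1,"linear":[-60,94,38],"rot":[0.036,0.387,0.008]},
    {"grip":1,"linear":[-60,94,38],"rot":[0.036,0.387,0.008]},
  ],
)

```text
clock: 3.8
position: [505.4, 15.8, 149.3]
ee_rot: [-0.066, 0.989, 0.009, 0.132]
contact_force: [-0.8, -0.2, 0.1]
gripper_width: 85.2
grasp_force: 0.0
```

```bash
python3 - <<'E'
from h import *
from bench import arm
s=arm.read_state();print(s["clock"],s["position"],s["joints"].round(3))
z=np.array([.257,.034,-.966]);g=np.array([520,18,85])+19*z
to(g-85*z,z,[-.133,.99,0]); to(g,z,[-.133,.99,0])
E
```

```text
3.8 [505.42476265  15.84456763 149.34610819] [ 0.392  0.149 -0.633  0.131 -0.536 -1.934]
linear [2.4, 0.2, -0.1] rot [0.001, 0.002, -0.0] rows 1
linear [2.7, 0.2, 85.0] rot [0.001, 0.002, -0.0] rows 2
```

Emit:
arm_command(
  rows=[
    {"grip":1,"linear":[3,0,45],"rot":[0,0,0]},
    {"grip":1,"linear":[3,0,85],"rot":[0,0,0]},
    {"grip":1,"linear":[3,0,85],"rot":[0,0,0]},
    {"grip":0,"linear":[3,0,85],"rot":[0,0,0]},
    {"grip":0,"linear":[3,0,85],"rot":[0,0,0]},
    {"grip":0,"linear":[3,0,85],"rot":[0,0,0]},
    {"grip":0,"linear":[3,0,85],"rot":[0,0,0]},
    {"grip":0,"linear":[3,0,85],"rot":[0,0,0]},
    {"grip":0,"linear":[3,0,85],"rot":[0,0,0]},
  ],
)

```text
clock: 4.92
position: [523.0, 18.0, 66.3]
ee_rot: [-0.066, 0.989, 0.009, 0.131]
contact_force: [-1.6, -0.5, 5.2]
gripper_width: 14.3
grasp_force: 56.5
```

```bash
python3 - <<'E'
from h import *
from bench import imaging,arm
s=arm.read_state();print(s["clock"],s["position"],s["ee_rot"],s["contact_force"],s["wrist_torque"],s["gripper_width"],s["grasp_force"])
E
```

```text
4.925 [523.02944166  17.97064834  66.31330982] [-0.0658416   0.98913377  0.00877964  0.13115714] [-1.62920448 -0.45298328  5.19194374] [-0.10238668  0.51784505  0.03657956] 14.283422142578114 56.493397950597455
```

```bash
python3 - <<'E'
from h import *
from bench import arm
s=arm.read_state();p=s["position"];R=Ro.from_quat(s["ee_rot"]).as_matrix();print(R.round(3))
for d in ([-16.5,-2.2,25],[-33,-4.4,50],[-33,-4.4,150]): print((R.T@np.array(d)).round(1))
E
```

```text
[[-0.957 -0.133  0.258]
 [-0.128  0.991  0.035]
 [-0.261  0.    -0.965]]
[  9.6   0.  -28.5]
[ 19.1   0.  -56.9]
[  -7.     0.  -153.5]
```

Emit:
arm_command(
  rows=[
    {"grip":0,"linear":[3,0,-9],"rot":[0,0,0]},
    {"grip":0,"linear":[6.5,0,-19],"rot":[0,0,0]},
    {"grip":0,"linear":[13,0,-38],"rot":[0,0,0]},
    {"grip":0,"linear":[19,0,-57],"rot":[0,0,0]},
    {"grip":0,"linear":[6,0,-105],"rot":[0,0,0]},
    {"grip":0,"linear":[-7,0,-153],"rot":[0,0,0]},
    {"grip":0,"linear":[-7,0,-153],"rot":[0,0,0]},
  ],
)

```text
clock: 5.8
position: [491.6, 14.3, 220.0]
ee_rot: [-0.066, 0.989, 0.01, 0.135]
contact_force: [0.1, 0.4, -2.5]
gripper_width: 14.3
grasp_force: 56.5
```

```bash
python3 - <<'E'
from h import *
from bench import imaging,arm,models
s=arm.read_state();print(s["clock"],s["position"],s["contact_force"],s["wrist_torque"],s["gripper_width"],s["grasp_force"])
S=imaging.get_image("scene");T=imaging.get_image("top")
import pickle;pickle.dump((S,T,s),open("p1.pkl","wb"))
out=[]
for p in (S,T):
    for q in ("punch","punch_tip","punch_nib"): print(q,[([round(float(v),1) for v in d["pixel"]],round(d["score"],2)) for d in models.tip_of(p,q)[:3]] if q!="punch_nib" else [(np.round(d["rect"]),d["score"]) for d in models.spot_in(p,"punch")[:2]])
    x,y=proj(p,s["position"])[0].astype(int);y=max(y,60);print(x-50,y-60)
    out.append(cv2.resize(p["frame"][y-60:y+60,x-50:x+50,::-1],(400,480),interpolation=cv2.INTER_CUBIC))
cv2.imwrite("pics/b.png",np.hstack(out))
E
```

```text
5.8 [491.64093307  14.29848747 219.99844559] [ 0.10544936  0.41460737 -2.49043051] [-0.07446682  0.68268944  0.01516564] 14.318874061933732 56.50183652198962
punch [([251.5, 174.9], 0.8)]
punch_tip [([256.6, 179.6], 0.59), ([309.8, 108.2], 0.37)]
punch_nib [(array([230., 139., 251., 177.]), 0.68), (array([274., 124., 309., 167.]), 0.16)]
181 93
punch [([280.3, 223.7], 0.56)]
punch_tip []
punch_nib [(array([278., 226., 287., 233.]), 0.37), (array([262., 202., 297., 241.]), 0.16)]
231 181
```

View pics/b.png

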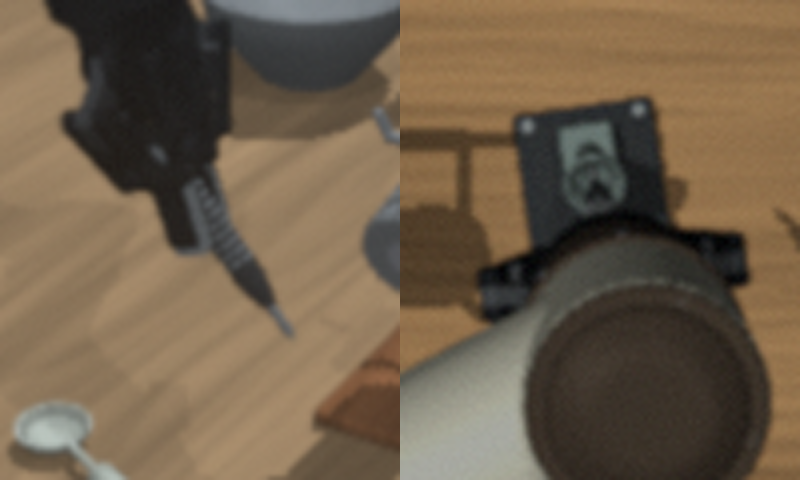

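The punch is in hand: its tip is at scene (254,177) and the barrel at about (231,139). The empty tube mouth shows at top (280,227). The punch lies in the tool's x-z plane, so I'll intersect the view rays with that plane.

```bash
python3 - <<'E'
from h import *
import pickle
S,T,s=pickle.load(open("p1.pkl","rb"))
R=Ro.from_quat(s["ee_rot"]).as_matrix();p=s["position"]
def onplane(px):
    a=plane(S,px,0);b=plane(S,px,300);d=b-a;t=(R[:,1]@(p-a))/(R[:,1]@d);X=a+t*d;return R.T@(X-p)
off=np.array([181,93])
for n,q in [("tip",(292,337)),("nibtop",(270,303)),("nosetop",(245,265)),("barrel",(203,190))]:
    print(n,onplane(off+np.array(q)/4).round(1))
print("mouth",plane(T,(280.3,226.8),63))
E
```

```text
tip [-36.9   0.   57.2]
nibtop [-29.7  -0.   36.7]
nosetop [-21.7  -0.   14.3]
barrel [-10.5  -0.  -28.5]
mouth [546.13698789  16.96977329  63.        ]
```

```bash
cat >> h.py <<'E'
def punchpose(tipw,phi,ang=20.5,t=(-36,0,57),go=True,lean=0.):
    # punch axis leaned by `lean` deg from vertical against direction phi (cap towards -phi)
    h=-np.array([np.cos(phi),np.sin(phi),0]);up=np.array([0,0,1.]);l=np.radians(lean);ax=np.cos(l)*up+np.sin(l)*h; hh=np.cos(l)*h-np.sin(l)*up
    a=np.radians(ang);z=-np.cos(a)*ax+np.sin(a)*hh;x=np.sin(a)*ax+np.cos(a)*hh;y=np.cross(z,x)
    R=np.c_[x,y,z];pos=np.array(tipw,float)-R@np.array(t,float);print("tcp",pos.round(1));to(pos,z,y)
E
python3 - <<'E'
from h import *
punchpose((529.7,-294.2,140),-.2)
E
```

```text
tcp [ 516.2 -291.5  206. ]
linear [15.3, -305.5, 4.4] rot [-0.017, 0.612, 0.337] rows 5
```

Emit:
arm_command(
  rows=[
    {"grip":0,"linear":[15,-305,4],"rot":[-0.017,0.612,0.337]},
    {"grip":0,"linear":[15,-305,4],"rot":[-0.017,0.612,0.337]},
    {"grip":0,"linear":[15,-305,4],"rot":[-0.017,0.612,0.337]},
    {"grip":0,"linear":[15,-305,4],"rot":[-0.017,0.612,0.337]},
    {"grip":0,"linear":[15,-305,4],"rot":[-0.017,0.612,0.337]},
    {"grip":0,"linear":[15,-305,4],"rot":[-0.017,0.612,0.337]},
    {"grip":0,"linear":[15,-305,4],"rot":[-0.017,0.612,0.337]},
    {"grip":0,"linear":[15,-305,4],"rot":[-0.017,0.612,0.337]},
  ],
)

```text
clock: 7.2
position: [517.2, -289.6, 207.7]
ee_rot: [0.097, 0.979, 0.018, -0.176]
contact_force: [0.2, 0.3, -1.5]
gripper_width: 14.2
grasp_force: 56.9
```

```bash
python3 - <<'E'
from h import *
from bench import imaging,arm,models
s=arm.read_state();print(s["clock"],s["position"],s["joints"].round(2),s["contact_force"])
punchpose((529.7,-294.2,140),-.2)
S=imaging.get_image("scene");T=imaging.get_image("top")
import pickle;pickle.dump((S,T,s),open("p2.pkl","wb"))
out=[]
for p in (S,T):
    for q in ("punch_tip","mug_base"): print(q,[([round(float(v),1) for v in d["pixel"]],round(d["score"],2)) for d in models.tip_of(p,q)[:3]])
    x,y=proj(p,(530,-294,140))[0].astype(int);print(x-40,y-60,proj(p,(529.7,-294.2,140)))
    out.append(cv2.resize(p["frame"][y-60:y+40,x-40:x+40,::-1],(400,500),interpolation=cv2.INTER_CUBIC))
cv2.imwrite("pics/c.png",np.hstack(out))
E
```

```text
7.2 [ 517.16525552 -289.61952436  207.72222665] [-0.23  0.53  0.13  0.01 -1.53 -1.54] [ 0.17781363  0.31611756 -1.45641309]
tcp [ 516.2 -291.5  206. ]
linear [-0.1, -2.0, 1.8] rot [0.0, 0.003, 0.002] rows 1
punch_tip [([147.1, 284.3], 0.6)]
mug_base [([214.2, 367.9], 0.83), ([144.8, 295.5], 0.67)]
101 224 [[141.65568203 284.38318014]]
punch_tip []
mug_base [([423.9, 163.6], 0.96), ([414.4, 225.5], 0.53)]
378 167 [[418.10978805 227.60375086]]
```

View pics/c.png

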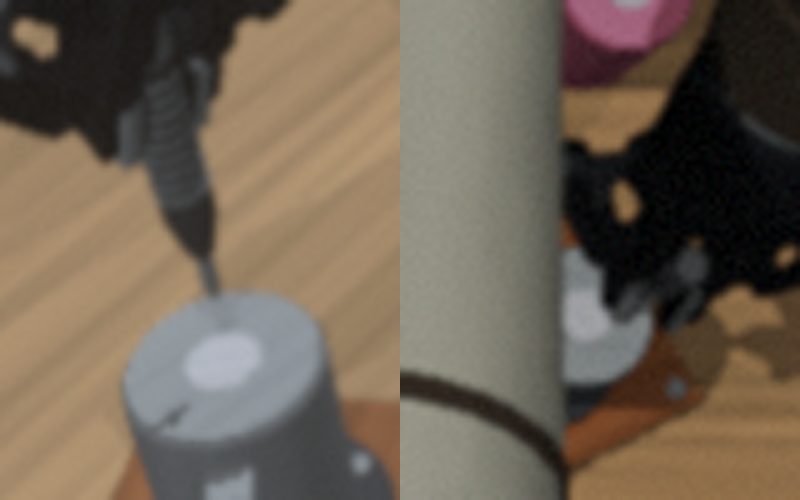

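The scene picture shows the tip at (144.2,283.2) over the bright disc at (145.5,295.8), with the barrel running up-left to about (135,240). In the top view the arm covers most of it. I'll re-fit the tip and axis.

```bash
python3 - <<'E'
from h import *
import pickle
S,T,s=pickle.load(open("p2.pkl","rb"))
R=Ro.from_quat(s["ee_rot"]).as_matrix();p=s["position"];print(R.round(3))
off=np.array([101,224])
def onplane(q):
    px=off+np.array(q)/5
    a=plane(S,px,0);b=plane(S,px,300);d=b-a;t=(R[:,1]@(p-a))/(R[:,1]@d);X=a+t*d;return R.T@(X-p),X
for n,q in [("tip",(217,297)),("nibtop",(207,257)),("nosetop",(189,203)),("barrel",(165,75))]:
    a,b=onplane(q);print(n,a.round(1),b.round(1))
t0=p+R@[-36,0,57]
print(t0,(proj(S,t0)[0]-off)*5,(proj(S,t0+[0,0,40])[0]-off)*5,(proj(S,t0+[0,0,90])[0]-off)*5)
for dy in (-3,0,3):
    print(dy,(proj(S,p+R@[-36,dy,57])[0]-off)*5,)
E
```

```text
[[-0.919  0.197 -0.341]
 [ 0.184  0.98   0.07 ]
 [ 0.348  0.001 -0.938]]
tip [-39.8   0.   51.9] [ 536.1 -293.3  145.2]
nibtop [-33.9   0.   33.8] [ 536.8 -293.5  164.3]
nosetop [-24.   -0.   13.6] [ 534.6 -293.1  186.7]
barrel [-11.1   0.  -42.7] [ 542.  -294.6  243.9]
[ 530.83349872 -292.27566392  141.75917601] [209.32878315 295.65605204] [185.10666627 208.00269913] [151.75158979  87.90838068]
-3 [201.1190308  300.98604302]
0 [209.32878315 295.65605204]
3 [217.48818626 290.35866617]
```

```bash
python3 - <<'E'
from h import *
import pickle
S1,T1,s1=pickle.load(open("p1.pkl","rb"));S,T,s=pickle.load(open("p2.pkl","rb"))
Rs=[Ro.from_quat(q["ee_rot"]).as_matrix() for q in (s1,s)]
off=np.array([101,224])
obs=[(S1,s1["position"],Rs[0],(254,177.3)),(S,s["position"],Rs[1],off+np.array([217,297])/5)]
f=lambda t:np.concatenate([proj(c,p+R@t)[0]-q for c,p,R,q in obs]+[[t[1]*.3]])
r=least_squares(f,[-36,0,57]);print(r.x,r.fun); t=r.x
print("tip now",s["position"]+Rs[1]@t)
print("disc plane z110:",plane(S,off+np.array([223,361])/5,110),"tip px at z110+?",plane(S,off+np.array([217,297])/5,141))
E
```

```text
[-37.10507827   1.27903105  57.73455303] [ 0.41562917 -0.12605514 -0.4326204  -0.02034985  0.38370932]
tip now [ 531.85056223 -291.17375124  140.68770187]
disc plane z110: [ 529.79210644 -293.11082306  110.        ] tip px at z110+? [ 532.7198608  -291.02449366  141.        ]
```

Emit:
arm_command(
  rows=[
    {"grip":0,"linear":[-6,-3,21],"rot":[0,0,0]},
    {"grip":0,"linear":[-6,-3,21],"rot":[0,0,0]},
    {"grip":0,"linear":[-6,-3,21],"rot":[0,0,0]},
  ],
)

```text
clock: 7.88
position: [515.1, -293.4, 186.4]
ee_rot: [0.098, 0.979, 0.018, -0.176]
contact_force: [0.3, 0.6, -1.7]
gripper_width: 14.2
grasp_force: 56.8
```

```bash
python3 - <<'E'
from h import *
from bench import imaging,arm,models
s=arm.read_state();print(s["clock"],s["position"],s["contact_force"])
R=Ro.from_quat(s["ee_rot"]).as_matrix();t=s["position"]+R@[-37.1,1.3,57.7];print(t)
S=imaging.get_image("scene");T=imaging.get_image("top")
out=[]
for p in (S,T):
    x,y=proj(p,(530,-294,120))[0].astype(int);print(x-30,y-30,proj(p,t),proj(p,(529.7,-294,110)))
    out.append(cv2.resize(p["frame"][y-30:y+30,x-30:x+30,::-1],(400,400),interpolation=cv2.INTER_CUBIC))
cv2.imwrite("pics/d.png",np.hstack(out))
import pickle;pickle.dump((S,T,s),open("p3.pkl","wb"))
E
```

```text
7.875 [ 515.05666392 -293.38194342  186.40540001] [ 0.28986861  0.57410092 -1.66991598]
[ 529.76042429 -294.98539842  119.40824811]
114 262 [[143.69167692 293.20157331]] [[145.16014483 296.54440973]]
385 198 [[415.86712843 228.84143233]] [[414.29426305 229.43552667]]
```

View pics/d.png

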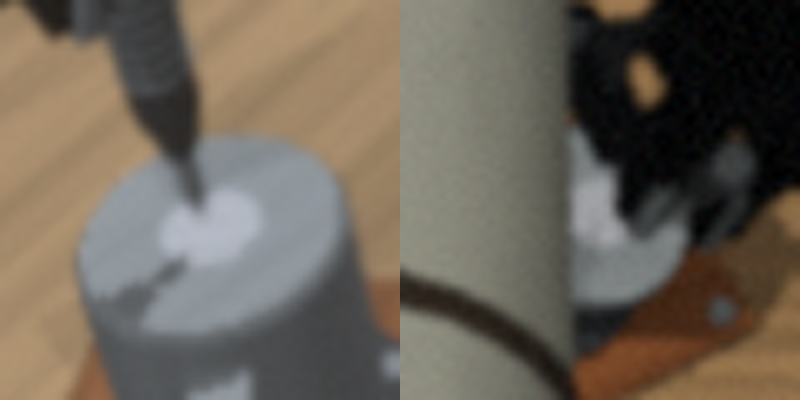

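The tip at scene (144,293) sits just above the disc centre at (145.8,296), and both match the projections. I'll press straight down.

Emit:
arm_command(
  rows=[
    {"grip":0,"linear":[-1.7,1,4.7],"rot":[0,0,0]},
    {"grip":0,"linear":[-2.8,1,7.5],"rot":[0,0,0]},
    {"grip":0,"linear":[-3.5,1,9.4],"rot":[0,0,0]},
    {"grip":0,"linear":[-4.2,1,11.3],"rot":[0,0,0]},
  ],
)

```text
clock: 8.48
position: [515.0, -292.3, 175.0]
ee_rot: [0.098, 0.979, 0.018, -0.176]
contact_force: [-0.7, 2.2, 6.7]
gripper_width: 14.2
grasp_force: 57.6
```

Emit:
arm_command(
  rows=[
    {"grip":0,"linear":[-0.7,0,1.9],"rot":[0,0,0]},
    {"grip":0,"linear":[-1.4,0,3.8],"rot":[0,0,0]},
    {"grip":0,"linear":[-2.1,0,5.6],"rot":[0,0,0]},
    {"grip":0,"linear":[-2.6,0,7],"rot":[0,0,0]},
    {"grip":0,"linear":[-2.6,0,7],"rot":[0,0,0]},
  ],
)

```text
clock: 9.1
position: [515.2, -292.4, 167.6]
ee_rot: [0.098, 0.979, 0.018, -0.175]
contact_force: [0.0, 1.0, 5.0]
gripper_width: 13.9
grasp_force: 57.4
```

Emit:
arm_command(
  rows=[
    {"grip":0,"linear":[-0.5,0,1.4],"rot":[0,0,0]},
  ],
)

```text
clock: 9.22
position: [515.2, -292.4, 165.7]
ee_rot: [0.098, 0.979, 0.018, -0.175]
contact_force: [-0.4, 2.2, 4.7]
gripper_width: 14.5
grasp_force: 57.5
```

Emit:
arm_command(
  rows=[
    {"grip":0,"linear":[-0.4,0,1],"rot":[0,0,0]},
  ],
)

```text
clock: 9.35
position: [515.2, -292.4, 164.5]
ee_rot: [0.098, 0.979, 0.018, -0.176]
contact_force: [-0.0, 2.3, 8.1]
gripper_width: 13.9
grasp_force: 57.6
```

Emit:
arm_command(
  rows=[
    {"grip":0,"linear":[-0.4,0,1],"rot":[0,0,0]},
  ],
)

```text
clock: 9.48
position: [515.3, -292.4, 164.0]
ee_rot: [0.098, 0.979, 0.018, -0.176]
contact_force: [-0.6, 2.0, 9.8]
gripper_width: 14.4
grasp_force: 57.8
```

```bash
python3 - <<'E'
from h import *
from bench import imaging,arm
s=arm.read_state();print(s["contact_force"],s["wrist_torque"],s["gripper_width"])
S=imaging.get_image("scene")
s=arm.read_state();print(s["contact_force"])
x,y=proj(S,(530,-294,120))[0].astype(int);print(x-30,y-50)
cv2.imwrite("pics/e.png",cv2.resize(S["frame"][y-50:y+20,x-40:x+40,::-1],(640,560),interpolation=cv2.INTER_CUBIC))
E
```

```text
[-0.60096021  1.96571756  9.80890005] [ 0.9131075   0.25762021 -0.2207389 ] 14.357633142473263
[-1.10188796  3.29162679  9.10561849]
114 242
```

View pics/e.png

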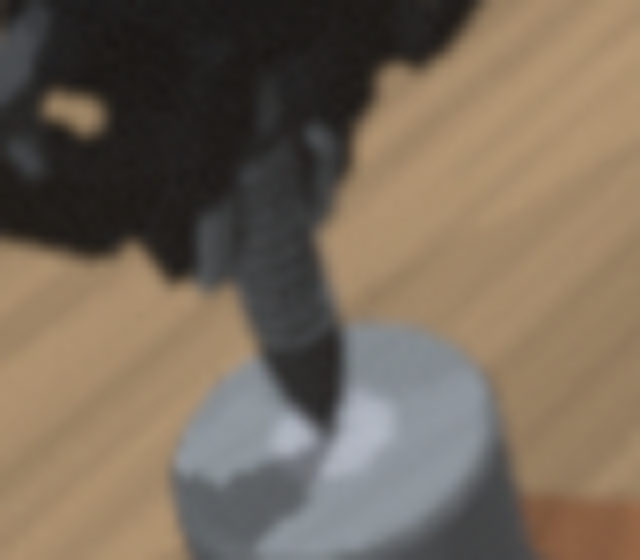

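The nib looks fully pushed in, tip at about scene (144.6,297.5) against the disc centre at (145.9,296.4), so roughly 3 mm off. The barrel may lean a little, so I'll measure the lean.

```bash
python3 - <<'E'
from h import *
import pickle
from bench import arm
S,T,_=pickle.load(open("p3.pkl","rb"));s=arm.read_state()
R=Ro.from_quat(s["ee_rot"]).as_matrix();p=s["position"]
B=np.array([529.8,-294,110.])
off=np.array([104,242])
pp=lambda X:((proj(S,X)[0]-off)*8).round(0)
print("base",pp(B))
h=-R[:,2]*np.array([1,1,0]);h/=np.linalg.norm(h);n=R[:,1]
for lean in (-15,-10,-5,0,5,10,15):
    l=np.radians(lean);a=np.cos(l)*np.array([0,0,1])+np.sin(l)*h
    b=np.cos(l)*np.array([0,0,1])+np.sin(l)*n
    q=[pp(B+a*10),pp(B+a*26),pp(B+a*75)];q2=[pp(B+b*10),pp(B+b*26),pp(B+b*75)]
    print(lean,"h",*q,"n",*q2)
G=p-19*R[:,2];print("grasp pt",G, pp(G),"dir from base",(G-B)/np.linalg.norm(G-B),h)
E
```

```text
base [330. 437.]
-15 h [314. 399.] [288. 338.] [204. 141.] n [310. 413.] [277. 374.] [169. 245.]
-10 h [316. 401.] [294. 342.] [221. 152.] n [313. 410.] [287. 366.] [198. 222.]
-5 h [318. 402.] [300. 346.] [239. 165.] n [317. 407.] [296. 359.] [228. 200.]
0 h [321. 405.] [306. 352.] [258. 181.] n [321. 405.] [306. 352.] [258. 181.]
5 h [323. 407.] [313. 358.] [278. 198.] n [324. 402.] [316. 346.] [288. 163.]
10 h [326. 410.] [319. 365.] [298. 218.] n [328. 400.] [326. 341.] [319. 149.]
15 h [328. 412.] [326. 372.] [319. 240.] n [332. 398.] [336. 336.] [348. 137.]
grasp pt [ 521.71939775 -293.73934471  181.87145572] [232. 175.] dir from base [-0.11172665  0.00360396  0.99373244] [ 0.98014342 -0.19828987  0.        ]
```

The lean is about 3–5° and the tip about 3 mm off centre, both within tolerance. I'll lift straight up and go back to the hover pose used after extraction.

Emit:
arm_command(
  rows=[
    {"grip":0,"linear":[4,0,-11],"rot":[0,0,0]},
    {"grip":0,"linear":[11,0,-29],"rot":[0,0,0]},
    {"grip":0,"linear":[19,0,-52],"rot":[0,0,0]},
    {"grip":0,"linear":[19,0,-52],"rot":[0,0,0]},
  ],
)

```text
clock: 10.02
position: [516.1, -292.8, 218.7]
ee_rot: [0.098, 0.98, 0.018, -0.174]
contact_force: [-0.7, -0.5, -1.9]
gripper_width: 14.2
grasp_force: 56.8
```

```bash
python3 - <<'E'
from h import *
to((491.6,14.3,220),[.265,.036,-.963],[-.133,.991,0])
E
```

```text
linear [80.1, 296.1, 28.3] rot [0.014, -0.617, -0.338] rows 5
```

Emit:
arm_command(
  rows=[
    {"grip":0,"linear":[80,296,28],"rot":[0.014,-0.617,-0.338]},
    {"grip":0,"linear":[80,296,28],"rot":[0.014,-0.617,-0.338]},
    {"grip":0,"linear":[80,296,28],"rot":[0.014,-0.617,-0.338]},
    {"grip":0,"linear":[80,296,28],"rot":[0.014,-0.617,-0.338]},
    {"grip":0,"linear":[80,296,28],"rot":[0.014,-0.617,-0.338]},
    {"grip":0,"linear":[80,296,28],"rot":[0.014,-0.617,-0.338]},
    {"grip":0,"linear":[80,296,28],"rot":[0.014,-0.617,-0.338]},
    {"grip":0,"linear":[80,296,28],"rot":[0.014,-0.617,-0.338]},
  ],
)

```text
clock: 11.02
position: [490.7, 13.4, 219.0]
ee_rot: [-0.065, 0.989, 0.01, 0.132]
contact_force: [-0.2, 0.6, -1.4]
gripper_width: 14.0
grasp_force: 57.0
```

```bash
python3 - <<'E'
from h import *
from bench import imaging,arm
import pickle
s=arm.read_state();print(s["clock"],s["position"],s["ee_rot"])
S=imaging.get_image("scene")
S1,_,s1=pickle.load(open("p1.pkl","rb"))
R=Ro.from_quat(s["ee_rot"]).as_matrix();R1=Ro.from_quat(s1["ee_rot"]).as_matrix()
print("expected tip shift px",proj(S,s["position"]+R@[-37.1,1.3,57.7])-proj(S,s1["position"]+R1@[-37.1,1.3,57.7]))
f=lambda p:cv2.resize(p["frame"][93:213,181:281,::-1],(400,480),interpolation=cv2.INTER_CUBIC)
cv2.imwrite("pics/f.png",np.hstack([f(S1),f(S)]))
to((491.6,14.3,220),R1[:,2],R1[:,1])
pickle.dump((S,s),open("p4.pkl","wb"))
E
```

```text
11.025 [490.72577207  13.37442763 219.04783443] [-0.06474036  0.98905136  0.00962066  0.1322631 ]
expected tip shift px [[-0.7305251   0.57597422]]
linear [-1.1, 0.9, -0.5] rot [-0.001, -0.005, -0.002] rows 1
```

View pics/f.png

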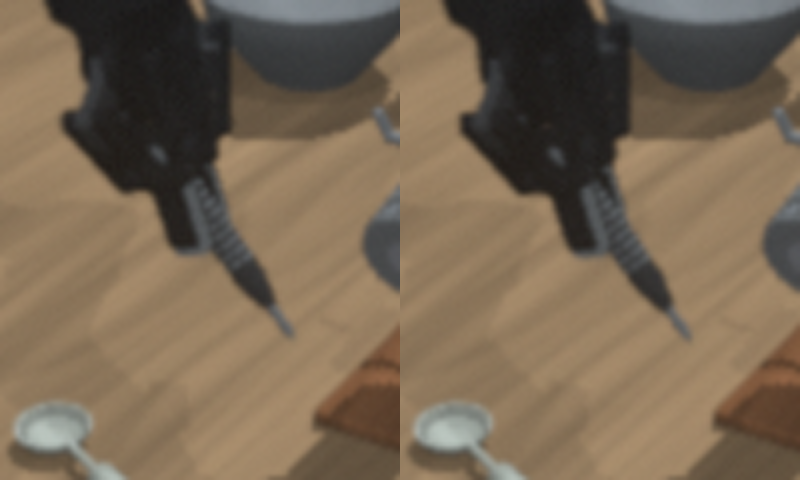

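The two pictures match: the tip is at panel (290,340) against (292,337) before, so the punch has not slipped. I'll retrace the extraction path.

```bash
python3 - <<'E'
from h import *
for q in ((490,13.6,116.5),(501,15,100),(512,16.5,83.5),(523,18,66.8)): to(q,[.258,.035,-.965],[-.133,.991,0])
E
```

```text
linear [27.8, 0.3, 98.9] rot [0.001, 0.003, -0.003] rows 2
linear [21.4, 0.2, 117.7] rot [0.001, 0.003, -0.003] rows 2
linear [15.1, 0.2, 136.5] rot [0.001, 0.003, -0.003] rows 3
linear [8.8, 0.2, 155.6] rot [0.001, 0.003, -0.003] rows 3
```

Emit:
arm_command(
  rows=[
    {"grip":0,"linear":[28,0.3,50],"rot":[0,0.003,-0.003]},
    {"grip":0,"linear":[28,0.3,99],"rot":[0,0.003,-0.003]},
    {"grip":0,"linear":[28,0.3,99],"rot":[0,0.003,-0.003]},
    {"grip":0,"linear":[24.5,0.3,108],"rot":[0,0.003,-0.003]},
    {"grip":0,"linear":[21.4,0.2,118],"rot":[0,0.003,-0.003]},
  ],
)

```text
clock: 11.7
position: [503.2, 16.7, 102.1]
ee_rot: [-0.067, 0.989, 0.01, 0.134]
contact_force: [-0.4, -0.6, -1.4]
gripper_width: 14.1
grasp_force: 57.1
```

Emit:
arm_command(
  rows=[
    {"grip":0,"linear":[-3,0,9.4],"rot":[0,0,0]},
    {"grip":0,"linear":[-6.3,0,19],"rot":[0,0,0]},
    {"grip":0,"linear":[-9.4,0,28.5],"rot":[0,0,0]},
    {"grip":0,"linear":[-12.6,0,37.5],"rot":[0,0,0]},
    {"grip":0,"linear":[-12.6,0,37.5],"rot":[0,0,0]},
  ],
)

```text
clock: 12.32
position: [523.1, 18.7, 66.7]
ee_rot: [-0.067, 0.989, 0.009, 0.131]
contact_force: [1.7, -4.9, -2.4]
gripper_width: 14.3
grasp_force: 57.0
```

Emit:
arm_command(
  rows=[
    {"grip":1,"linear":[0,0,0],"rot":[0,0,0]},
    {"grip":1,"linear":[0,0,0],"rot":[0,0,0]},
    {"grip":1,"linear":[0,0,0],"rot":[0,0,0]},
    {"grip":1,"linear":[0,0,0],"rot":[0,0,0]},
    {"grip":1,"linear":[0,0,0],"rot":[0,0,0]},
    {"grip":1,"linear":[0,0,-40],"rot":[0,0,0]},
    {"grip":1,"linear":[0,0,-90],"rot":[0,0,0]},
    {"grip":1,"linear":[0,0,-140],"rot":[0,0,0]},
  ],
)

```text
clock: 13.32
position: [486.2, 14.3, 204.0]
ee_rot: [-0.067, 0.989, 0.01, 0.131]
contact_force: [0.7, -0.0, -0.2]
gripper_width: 85.2
grasp_force: 0.0
```

```bash
cat > kin.py <<'E'
from h import *
import pickle,itertools
def fk(j,P,sg=(1,-1)):
    r=lambda ax,a:Ro.from_rotvec(np.array(ax)*a)
    R=r([0,0,1],j[0]);p=R.apply(P[0:3])
    R=R*r([0,1,0],j[1]);p=p+R.apply([P[3],0,P[4]])
    R=R*r([0,-1,0],j[2]);p=p+R.apply([P[5],0,P[6]])
    R=R*r([sg[0],0,0],j[3]);p=p+R.apply([0,P[7],0])
    R=R*r([0,-1,0],j[4]);p=p+R.apply([0,P[8],0])
    R=R*r([sg[1],0,0],j[5]);p=p+R.apply([P[9],0,0])
    return p,R*Ro.from_matrix(np.array([[0,0,1],[0,1,0],[-1,0,0.]]))*r([0,0,1],P[10])
def data():
    D=[([-1.00639464,.385576529,.00661887795,-5.03617768e-4,-1.19398268,-.258576093],[188.00578,-595.44237,230.2061],[-.15222567,.988345153,1.0761e-3,-2.1427e-4]),
    ([.078,.025,-.756,-.472,-.161,-1.055],[449.29,-85.894,139.49],[-.072,.945,.039,.317]),
    ([.392,.149,-.633,.131,-.536,-1.934],[505.4248,15.8446,149.346],[-.066,.989,.009,.132])]
    L=[pickle.load(open(f"p{i}.pkl","rb"))[-1] for i in (1,2,3,4)]
    if __import__("os").path.exists("more.pkl"): L+=pickle.load(open("more.pkl","rb"))
    return D+[(s["joints"],s["position"],s["ee_rot"]) for s in L]
def fitkin():
    best=None
    for sg in itertools.product((1,-1),(1,-1)):
      for c0 in (0,1.57,3.14,-1.57):
        def f(P):
            o=[]
            for j,p,q in data():
                a,R=fk(j,P,sg);o+=[a-p,200*(R.inv()*Ro.from_quat(q)).as_rotvec()]
            return np.concatenate(o+[[.002*(P[0]),.002*(P[7]),.002*P[8]]])
        r=least_squares(f,[0,-160,250,0,350,350,50,0,0,200,c0],max_nfev=300)
        if best is None or r.cost<best[0]: best=(r.cost,r.x,sg,r.fun)
    return best
if __name__=="__main__":
    from bench import arm
    pickle.dump([arm.read_state()],open("more.pkl","wb"))
    b=fitkin();print(b[0],b[1].round(2),b[2]);print(b[3][:-3].reshape(-1,6).round(1));pickle.dump(b,open("kin.pkl","wb"))
E
python3 kin.py
```

```text
0.05764455055862628 [-8.5000e-01  1.8000e-01  1.6078e+02  1.9000e-01  5.6496e+02  4.2245e+02
  1.8000e-01 -8.0000e+01 -8.0000e+01  2.9775e+02 -1.5700e+00] (-1, -1)
[[-0.  -0.   0.   0.   0.   0. ]
 [-0.   0.   0.   0.  -0.1 -0.1]
 [-0.   0.1 -0.  -0.  -0.1 -0. ]
 [ 0.  -0.  -0.   0.  -0.   0. ]
 [-0.  -0.   0.   0.   0.   0. ]
 [-0.  -0.  -0.  -0.  -0.   0. ]
 [ 0.  -0.  -0.   0.  -0.   0. ]
 [ 0.  -0.  -0.   0.   0.   0. ]]
```

```bash
cat > plan.py <<'E'
from kin import *
b=pickle.load(open("kin.pkl","rb"));P,sg=b[1],b[2]
lo=np.array([-3.14,-1.21,-1.07,-3.16,-2.99,-3.1]);hi=np.array([3.14,2.06,1.41,2.05,-.16,3.1])
def ik(pos,R,j0,pull=0):
    def f(j):
        a,Q=fk(j,P,sg);return np.concatenate([(a-pos)/100,(Q.inv()*R).as_rotvec(),pull*(j-j0)])
    r=least_squares(f,np.clip(j0,lo+1e-3,hi-1e-3),bounds=(lo,hi),max_nfev=60);a,Q=fk(r.x,P,sg)
    return r.x,np.linalg.norm(a-pos),np.linalg.norm((Q.inv()*R).as_rotvec())
def pts(j):
    out=[];r=lambda ax,a:Ro.from_rotvec(np.array(ax)*a)
    R=r([0,0,1],j[0])*r([0,1,0],j[1]);p=np.array([0,0,P[2]])+R.apply([0,0,P[4]]);out.append(p)
    R=R*r([0,-1,0],j[2]);p=p+R.apply([P[5],0,0]);out.append(p)
    R=R*r([sg[0],0,0],j[3]);p=p+R.apply([0,P[7]+P[8],0]);out.append(p);return np.array(out).round(0)
def toolR(mz,my,s):
    mz=np.array(mz,float);mz/=np.linalg.norm(mz);my=np.array(my,float);my-=my@mz*mz;my/=np.linalg.norm(my)
    mx=np.cross(my,mz);z=-mz;y=s*mx;return Ro.from_matrix(np.c_[np.cross(y,z),y,z])
def hangR(yaw,pitch,s,rk=.033):
    # mug z along rack +y turned by yaw (deg, + towards -x), base raised by pitch
    a=np.pi/2+rk+np.radians(yaw);c,sn=np.cos(np.radians(pitch)),np.sin(np.radians(pitch))
    d=np.array([np.cos(a),np.sin(a),0]);return toolR(c*d+[0,0,sn],-sn*d+[0,0,c],s)
def hangpos(R,s,hookpt,dx=0,dz=0,tz=32,opn=48.5):
    M=R.as_matrix();mz=-M[:,2];mx=s*M[:,1];my=np.cross(mz,mx)
    return np.array(hookpt)+[dx,0,dz]-my*opn-mz*(44-tz)
H=np.array([506.5,358.7,190])
if __name__=="__main__":
    rng=np.random.default_rng(0)
    for s in (1,-1):
      for yaw in (0,20,-20):
        for pitch in (0,20,40):
          R=hangR(yaw,pitch,s);pos=hangpos(R,s,H,dx=-30,dz=6);S=[]
          for k in range(25):
            j,e1,e2=ik(pos,R,rng.uniform(lo,hi))
            if e1<.5 and e2<.01 and not any(np.abs(j-q).max()<.1 for q in S):
                S.append(j);print(s,yaw,pitch,j.round(2),"marg",np.minimum(j-lo,hi-j).min().round(2),pts(j).astype(int).tolist())
E
python3 plan.py
```

```text
1 0 0 [ 1.11  1.02  0.03  0.57 -2.07 -1.27] marg 0.92 [[213, 433, 455], [315, 640, 101], [468, 645, 148]]
1 0 20 [ 1.12  0.9   0.07  0.48 -1.89 -1.24] marg 1.1 [[192, 400, 510], [316, 657, 199], [468, 644, 248]]
1 0 40 [ 1.11  0.77  0.07  0.37 -1.68 -1.2 ] marg 1.14 [[174, 351, 568], [319, 642, 298], [469, 609, 343]]
1 20 0 [ 1.19  0.93 -0.26  0.8  -1.84 -1.3 ] marg 0.81 [[169, 421, 497], [227, 567, 105], [370, 624, 148]]
1 20 20 [ 1.2   0.8  -0.22  0.7  -1.64 -1.2 ] marg 0.85 [[145, 379, 554], [225, 586, 194], [371, 624, 248]]
1 20 40 [ 1.19  0.67 -0.19  0.56 -1.45 -1.09] marg 0.88 [[130, 324, 605], [234, 582, 286], [384, 591, 343]]
1 -20 0 [ 1.02  1.1   0.3   0.32 -2.31 -1.35] marg 0.68 [[264, 429, 416], [417, 679, 112], [566, 631, 148]]
1 -20 20 [ 1.02  0.99  0.34  0.26 -2.12 -1.36] marg 0.87 [[246, 403, 472], [421, 690, 216], [566, 630, 248]]
1 -20 40 [ 1.02  0.85  0.3   0.19 -1.88 -1.36] marg 1.11 [[223, 359, 536], [413, 666, 317], [555, 597, 343]]
-1 0 0 [ 1.11  1.02  0.03  0.57 -2.07  1.87] marg 0.92 [[213, 433, 455], [315, 640, 101], [468, 645, 148]]
-1 0 20 [ 1.12  0.9   0.07  0.48 -1.89  1.91] marg 1.1 [[192, 400, 510], [316, 657, 199], [468, 644, 248]]
-1 0 40 [ 1.11  0.77  0.07  0.37 -1.68  1.95] marg 1.14 [[174, 351, 568], [319, 642, 298], [469, 609, 343]]
-1 20 0 [ 1.19  0.93 -0.26  0.8  -1.84  1.84] marg 0.81 [[169, 421, 497], [227, 567, 105], [370, 624, 148]]
-1 20 20 [ 1.2   0.8  -0.22  0.7  -1.64  1.94] marg 0.85 [[145, 379, 554], [225, 586, 194], [371, 624, 248]]
-1 20 40 [ 1.19  0.67 -0.19  0.56 -1.45  2.05] marg 0.88 [[130, 324, 605], [234, 582, 286], [384, 591, 343]]
-1 -20 0 [ 1.02  1.1   0.3   0.32 -2.31  1.79] marg 0.68 [[264, 429, 416], [417, 679, 112], [566, 631, 148]]
-1 -20 20 [ 1.02  0.99  0.34  0.26 -2.12  1.79] marg 0.87 [[246, 403, 472], [421, 690, 216], [566, 630, 248]]
-1 -20 40 [ 1.02  0.85  0.3   0.19 -1.88  1.78] marg 1.11 [[223, 359, 536], [413, 666, 317], [555, 597, 343]]
```

```bash
python3 - <<'E'
from h import *
from bench import imaging,models
S=imaging.get_image("scene");T=imaging.get_image("top")
for p in (S,T):
    for q in ("mug_base","mug_handle","mug"): print(q,[([round(float(v),1) for v in d["pixel"]],round(d["score"],2)) for d in models.tip_of(p,q)[:3]])
    print([(np.round(d["rect"]),round(d["score"],2)) for d in models.spot_in(p,"mug_handle")[:3]])
import pickle;pickle.dump((S,T),open("p5.pkl","wb"))
# handle silhouette in top: compare with earlier frame
S0,T0=pickle.load(open("p0.pkl","rb"))
d=np.abs(T["frame"][205:260,390:445].astype(int)-T0["frame"][205:260,390:445]).sum(2);print("changed px",(d>60).sum())
E
```

```text
mug_base [([211.3, 366.9], 0.96), ([146.0, 296.8], 0.66), ([257.3, 222.7], 0.18)]
mug_handle [([238.7, 397.0], 0.91), ([153.1, 333.0], 0.83)]
mug [([213.2, 398.4], 0.95), ([155.2, 327.7], 0.93), ([302.6, 362.8], 0.58)]
[(array([189., 352., 259., 420.]), 0.85), (array([125., 283., 169., 348.]), 0.68), (array([269., 123., 307., 166.]), 0.32)]
mug_base [([414.1, 226.7], 0.61), ([426.6, 164.9], 0.59)]
mug_handle [([413.8, 150.8], 0.98), ([419.9, 221.7], 0.65)]
mug [([412.5, 173.3], 0.77), ([404.2, 234.7], 0.61), ([282.1, 225.0], 0.46)]
[(array([390., 215., 428., 249.]), 0.81), (array([401., 142., 438., 183.]), 0.63)]
changed px 17
```

```bash
python3 - <<'E'
from plan import *
from bench import arm
S,T=pickle.load(open("p5.pkl","rb"));B=np.array([529.7,-294,110])
for az in (-55,-50,-47,-44,-40,-35):
    d=np.array([np.cos(np.radians(az)),np.sin(np.radians(az)),0])
    print(az,"open S",proj(S,B+d*47-[0,0,44])[0].round(1),"T",proj(T,B+d*47-[0,0,44])[0].round(1),"pt S",proj(S,B+d*66-[0,0,44])[0].round(1),"T",proj(T,B+d*66-[0,0,44])[0].round(1))
s0=arm.read_state();j0=s0["joints"]
az=np.radians(-46);my=[np.cos(az),np.sin(az),0]
for s in (1,-1):
    R=toolR([0,0,1],my,s);M=R.as_matrix()
    j,e,e2=ik(np.array([529.7,-294,170]),R,j0);jg,eg,_=ik(np.array([529.7,-294,54]),R,j);print(s,j.round(2),e,e2,jg.round(2),eg)
    print(to((529.7,-294,170),M[:,2],M[:,1]))
E
```

```text
-55 open S [144.7 337.3] T [424.4 220.7] pt S [142.5 347.8] T [430.5 216.2]
-50 open S [147.4 337. ] T [423.3 219.4] pt S [146.3 347.4] T [428.9 214.4]
-47 open S [148.9 336.8] T [422.5 218.7] pt S [148.6 347. ] T [427.9 213.4]
-44 open S [150.5 336.4] T [421.8 218. ] pt S [150.8 346.6] T [426.8 212.4]
-40 open S [152.6 335.9] T [420.7 217.1] pt S [153.8 345.8] T [425.4 211.1]
-35 open S [155.2 335.1] T [419.3 216.1] pt S [157.6 344.6] T [423.4 209.7]
1 [-0.24  0.4  -0.13  0.   -1.04  1.01] 4.501051283757341e-12 1.0547108508195644e-13 [-0.24  0.53 -0.25 -0.   -0.79  1.01] 2.666192676669783e-13
linear [7.0, -311.1, 30.4] rot [-0.288, 0.147, -2.188] rows 12
None
-1 [-0.24  0.4  -0.13 -0.   -1.04 -2.13] 2.3437142008433856e-13 2.220446049250313e-16 [-0.24  0.53 -0.25 -0.   -0.79 -2.13] 3.5040636720219573e-13
linear [7.0, -311.1, 30.4] rot [0.123, 0.242, 0.933] rows 6
None
```

Emit:
arm_command(
  rows=[
    {"grip":1,"linear":[7,-311,30],"rot":[-0.288,0.147,-2.188]},
    {"grip":1,"linear":[7,-311,30],"rot":[-0.288,0.147,-2.188]},
    {"grip":1,"linear":[7,-311,30],"rot":[-0.288,0.147,-2.188]},
    {"grip":1,"linear":[7,-311,30],"rot":[-0.288,0.147,-2.188]},
    {"grip":1,"linear":[7,-311,30],"rot":[-0.288,0.147,-2.188]},
    {"grip":1,"linear":[7,-311,30],"rot":[-0.288,0.147,-2.188]},
    {"grip":1,"linear":[7,-311,30],"rot":[-0.288,0.147,-2.188]},
    {"grip":1,"linear":[7,-311,30],"rot":[-0.288,0.147,-2.188]},
    {"grip":1,"linear":[7,-311,30],"rot":[-0.288,0.147,-2.188]},
    {"grip":1,"linear":[7,-311,30],"rot":[-0.288,0.147,-2.188]},
  ],
)

```text
clock: 15.08
position: [529.8, -294.1, 169.9]
ee_rot: [0.757, -0.652, -0.002, -0.043]
contact_force: [-0.0, -0.8, -0.5]
gripper_width: 85.4
grasp_force: 0.0
```

```bash
python3 - <<'E'
from plan import *
from bench import arm
az=np.radians(-47);M=toolR([0,0,1],[np.cos(az),np.sin(az),0],1).as_matrix()
print(arm.read_state()["joints"].round(2),arm.read_state()["position"])
to((529.7,-294,170),M[:,2],M[:,1]);to((529.7,-294,54),M[:,2],M[:,1])
E
```

```text
[-0.28  0.4  -0.1  -0.09 -1.04  0.48] [ 529.84417616 -294.05999474  169.93103466]
linear [-0.1, 0.1, -0.1] rot [-0.079, 0.039, -0.6] rows 4
linear [6.9, 7.4, 115.5] rot [-0.079, 0.039, -0.6] rows 4
```

Emit:
arm_command(
  rows=[
    {"grip":1,"linear":[0,0,0],"rot":[-0.079,0.039,-0.6]},
    {"grip":1,"linear":[0,0,0],"rot":[-0.079,0.039,-0.6]},
    {"grip":1,"linear":[0,0,0],"rot":[-0.079,0.039,-0.6]},
    {"grip":1,"linear":[0,0,0],"rot":[-0.079,0.039,-0.6]},
    {"grip":1,"linear":[0,0,0],"rot":[-0.079,0.039,-0.6]},
    {"grip":1,"linear":[2.5,2.5,40],"rot":[-0.079,0.039,-0.6]},
    {"grip":1,"linear":[5,5,80],"rot":[-0.079,0.039,-0.6]},
    {"grip":1,"linear":[7,7.4,115],"rot":[-0.079,0.039,-0.6]},
    {"grip":1,"linear":[7,7.4,115],"rot":[-0.079,0.039,-0.6]},
  ],
)

```text
clock: 16.2
position: [528.0, -293.4, 53.2]
ee_rot: [0.915, -0.402, -0.002, -0.0]
contact_force: [-0.0, 0.2, 0.6]
gripper_width: 85.5
grasp_force: 0.0
```

Emit:
arm_command(
  rows=[
    {"grip":0,"linear":[0,0,0],"rot":[0,0,0]},
    {"grip":0,"linear":[0,0,0],"rot":[0,0,0]},
    {"grip":0,"linear":[0,0,0],"rot":[0,0,0]},
    {"grip":0,"linear":[0,0,0],"rot":[0,0,0]},
  ],
)

```text
clock: 16.7
position: [531.3, -294.5, 58.1]
ee_rot: [0.916, -0.401, 0.003, -0.0]
contact_force: [-1.3, -1.7, 5.8]
gripper_width: 63.1
grasp_force: 65.6
```

Emit:
arm_command(
  rows=[
    {"grip":0,"linear":[0,0,0],"rot":[0,0,0]},
    {"grip":0,"linear":[0,0,-5],"rot":[0,0,0]},
    {"grip":0,"linear":[0,0,-15],"rot":[0,0,0]},
    {"grip":0,"linear":[0,0,-40],"rot":[0,0,0]},
  ],
)

```text
clock: 17.2
position: [529.1, -293.2, 95.2]
ee_rot: [0.916, -0.402, -0.001, -0.001]
contact_force: [0.2, -0.3, -1.1]
gripper_width: 63.3
grasp_force: 65.2
```

```bash
python3 - <<'E'
from h import *
from bench import imaging,models,arm
s=arm.read_state();print(s["position"],s["ee_rot"],s["contact_force"],s["gripper_width"],s["joints"])
E
```

```text
[ 529.06421188 -293.21840344   95.24983299] [ 9.15857455e-01 -4.01502281e-01 -8.37190748e-04 -5.81901611e-04] [ 0.21836385 -0.2928273  -1.11462862] 63.34057702994295 [-0.23945488  0.47714972 -0.2151123  -0.00186275 -0.87998321  0.98512556]
```

Emit:
arm_command(
  rows=[
    {"grip":0,"linear":[0,0,-50],"rot":[0,0,0]},
    {"grip":0,"linear":[0,0,-100],"rot":[0,0,0]},
    {"grip":0,"linear":[0,0,-145],"rot":[0,0,0]},
    {"grip":0,"linear":[0,0,-145],"rot":[0,0,0]},
  ],
)

```text
clock: 17.7
position: [531.8, -294.4, 246.2]
ee_rot: [0.916, -0.401, 0.006, -0.001]
contact_force: [0.0, -0.3, -2.1]
gripper_width: 63.4
grasp_force: 65.9
```

```bash
cat > path.py <<'E'
from plan import *
from bench import arm
TZ=36;PITCH=10
def rows(js,s):
    R0=Ro.from_quat(s["ee_rot"]);p0=s["position"]
    for j in js:
        a,Q=fk(j,P,sg);print((R0.inv().apply(a-p0)).round(0).tolist(),(R0.inv()*Q).as_rotvec().round(2).tolist(),"  w",a.round(0),"mugz",(-Q.as_matrix()[:,2]).round(2))
E
python3 - <<'E'
from path import *
s=arm.read_state();print(s["clock"],s["position"]);j0=s["joints"]
R=hangR(0,PITCH,1);g=np.array([1.11,.95,.05,.5,-1.98,-1.25])
jh,e,_=ik(hangpos(R,1,H,dx=-90,dz=110,tz=TZ),R,g);print(jh.round(2),e)
N=20
js=[j0+(jh-j0)*k/N for k in range(1,N+1)]
rows(js,s)
print("max step deg",[np.degrees((fk(js[i],P,sg)[1].inv()*fk(js[i+1],P,sg)[1]).magnitude()).round(1) for i in (0,5,10,15)], "jointspeed",np.abs(jh-j0).max()/N*8)
E
```

```text
17.7 [ 531.75194657 -294.42325513  246.22073483]
[ 1.2   0.81  0.02  0.47 -2.11 -1.24] 1.296540941434278e-12
[-19.0, -30.0, 9.0] [-0.06, -0.04, 0.03]   w [ 541. -260.  237.] mugz [0.06 0.01 1.  ]
[-39.0, -58.0, 17.0] [-0.12, -0.07, 0.06]   w [ 548. -226.  229.] mugz [0.13 0.03 0.99]
[-60.0, -85.0, 23.0] [-0.19, -0.08, 0.09]   w [ 554. -193.  223.] mugz [0.19 0.06 0.98]
[-82.0, -110.0, 29.0] [-0.27, -0.09, 0.13]   w [ 557. -160.  217.] mugz [0.25 0.1  0.96]
[-105.0, -134.0, 33.0] [-0.34, -0.08, 0.16]   w [ 559. -127.  213.] mugz [0.3  0.15 0.94]
[-128.0, -156.0, 36.0] [-0.42, -0.05, 0.19]   w [560. -95. 210.] mugz [0.34 0.21 0.92]
[-152.0, -177.0, 38.0] [-0.49, -0.01, 0.22]   w [559. -62. 208.] mugz [0.38 0.27 0.89]
[-177.0, -197.0, 39.0] [-0.56, 0.04, 0.25]   w [557. -31. 207.] mugz [0.4  0.34 0.85]
[-203.0, -216.0, 39.0] [-0.63, 0.1, 0.28]   w [554.   1. 207.] mugz [0.42 0.41 0.81]
[-229.0, -234.0, 38.0] [-0.68, 0.18, 0.32]   w [549.  33. 208.] mugz [0.42 0.48 0.77]
[-257.0, -252.0, 36.0] [-0.73, 0.27, 0.35]   w [543.  65. 210.] mugz [0.42 0.55 0.72]
[-285.0, -268.0, 33.0] [-0.76, 0
[... 152 characters left out ...]
9.0, 25.0] [-0.8, 0.59, 0.43]   w [518. 161. 219.] mugz [0.34 0.76 0.56]
[-376.0, -312.0, 21.0] [-0.79, 0.71, 0.46]   w [506. 194. 224.] mugz [0.29 0.82 0.5 ]
[-410.0, -325.0, 16.0] [-0.77, 0.83, 0.49]   w [493. 227. 229.] mugz [0.24 0.87 0.44]
[-444.0, -336.0, 10.0] [-0.73, 0.96, 0.51]   w [477. 260. 234.] mugz [0.18 0.91 0.37]
[-481.0, -345.0, 4.0] [-0.67, 1.08, 0.54]   w [460. 293. 239.] mugz [0.11 0.94 0.31]
[-519.0, -353.0, -2.0] [-0.6, 1.21, 0.56]   w [439. 326. 245.] mugz [0.04 0.97 0.24]
[-558.0, -359.0, -8.0] [-0.5, 1.33, 0.58]   w [416. 359. 251.] mugz [-0.03  0.98  0.17]
max step deg [np.float64(4.4), np.float64(5.1), np.float64(6.1), np.float64(7.4)] jointspeed 0.8910974448185456
```

```bash
python3 - <<'E'
from path import *
s=arm.read_state();j0=s["joints"]
R=hangR(0,PITCH,1);g=np.array([1.11,.95,.05,.5,-1.98,-1.25])
jh,e,_=ik(hangpos(R,1,H,dx=-100,dz=110,tz=TZ),R,g)
jm=(j0+jh)/2;jv,e,_=ik(np.array([430,20,330]),fk(jm,P,sg)[1],jm);print(jv.round(2),e)
js=[j0+(jv-j0)*k/10 for k in range(1,11)]
rows(js,s)
pickle.dump((jv,jh),open("via.pkl","wb"))
E
```

```text
[ 0.56  0.29 -0.13  0.19 -1.82 -0.16] 3.694822225952521e-13
[-32.0, -27.0, -2.0] [-0.06, -0.04, 0.03]   w [ 530. -253.  248.] mugz [0.06 0.01 1.  ]
[-64.0, -51.0, -6.0] [-0.12, -0.07, 0.06]   w [ 526. -213.  252.] mugz [0.13 0.03 0.99]
[-96.0, -70.0, -11.0] [-0.19, -0.09, 0.09]   w [ 518. -176.  257.] mugz [0.19 0.06 0.98]
[-127.0, -87.0, -18.0] [-0.26, -0.1, 0.12]   w [ 509. -142.  263.] mugz [0.25 0.09 0.96]
[-158.0, -101.0, -26.0] [-0.34, -0.09, 0.15]   w [ 498. -109.  271.] mugz [0.3  0.14 0.94]
[-189.0, -112.0, -35.0] [-0.42, -0.06, 0.18]   w [486. -79. 280.] mugz [0.35 0.2  0.92]
[-218.0, -122.0, -46.0] [-0.49, -0.02, 0.22]   w [473. -52. 291.] mugz [0.38 0.26 0.89]
[-246.0, -129.0, -58.0] [-0.56, 0.03, 0.25]   w [459. -26. 303.] mugz [0.41 0.33 0.85]
[-273.0, -135.0, -71.0] [-0.63, 0.1, 0.28]   w [445.  -2. 316.] mugz [0.42 0.4  0.81]
[-299.0, -139.0, -86.0] [-0.68, 0.17, 0.32]   w [430.  20. 330.] mugz [0.43 0.48 0.77]
```

Emit:
arm_command(
  rows=[
    {"grip":0,"linear":[-32,-27,-2],"rot":[-0.06,-0.04,0.03]},
    {"grip":0,"linear":[-64,-51,-6],"rot":[-0.12,-0.07,0.06]},
    {"grip":0,"linear":[-96,-70,-11],"rot":[-0.19,-0.09,0.09]},
    {"grip":0,"linear":[-127,-87,-18],"rot":[-0.26,-0.1,0.12]},
    {"grip":0,"linear":[-158,-101,-26],"rot":[-0.34,-0.09,0.15]},
    {"grip":0,"linear":[-189,-112,-35],"rot":[-0.42,-0.06,0.18]},
    {"grip":0,"linear":[-218,-122,-46],"rot":[-0.49,-0.02,0.22]},
    {"grip":0,"linear":[-246,-129,-58],"rot":[-0.56,0.03,0.25]},
    {"grip":0,"linear":[-273,-135,-71],"rot":[-0.63,0.1,0.28]},
    {"grip":0,"linear":[-299,-139,-86],"rot":[-0.68,0.17,0.32]},
  ],
)

```text
clock: 18.95
position: [428.2, 21.2, 326.0]
ee_rot: [0.786, -0.515, -0.056, 0.338]
contact_force: [0.5, 0.2, -1.1]
gripper_width: 62.9
grasp_force: 65.7
```

```bash
python3 - <<'E'
from path import *
s=arm.read_state();j0=s["joints"];jv,jh=pickle.load(open("via.pkl","rb"))
print(s["position"],j0.round(2),s["contact_force"])
rows([j0+(jh-j0)*k/10 for k in range(1,11)],s)
E
```

```text
[428.22792317  21.24744112 325.95276244] [ 0.56  0.29 -0.13  0.18 -1.83 -0.16] [ 0.52716586  0.16634141 -1.10773178]
[-21.0, -17.0, -13.0] [-0.04, 0.08, 0.06]   w [437.  49. 320.] mugz [0.43 0.55 0.72]
[-45.0, -33.0, -26.0] [-0.06, 0.17, 0.12]   w [444.  79. 314.] mugz [0.41 0.62 0.67]
[-71.0, -48.0, -38.0] [-0.08, 0.26, 0.19]   w [449. 111. 308.] mugz [0.38 0.69 0.61]
[-99.0, -62.0, -49.0] [-0.08, 0.36, 0.26]   w [452. 144. 301.] mugz [0.34 0.76 0.56]
[-130.0, -74.0, -60.0] [-0.06, 0.46, 0.33]   w [452. 178. 294.] mugz [0.3  0.81 0.5 ]
[-163.0, -85.0, -70.0] [-0.04, 0.56, 0.39]   w [449. 213. 287.] mugz [0.24 0.87 0.44]
[-199.0, -94.0, -78.0] [0.01, 0.66, 0.46]   w [443. 249. 279.] mugz [0.18 0.91 0.37]
[-236.0, -101.0, -85.0] [0.06, 0.76, 0.53]   w [434. 286. 270.] mugz [0.11 0.94 0.31]
[-275.0, -106.0, -90.0] [0.13, 0.85, 0.6]   w [422. 323. 261.] mugz [0.04 0.97 0.24]
[-316.0, -109.0, -93.0] [0.22, 0.94, 0.67]   w [406. 359. 251.] mugz [-0.03  0.98  0.17]
```

Emit:
arm_command(
  rows=[
    {"grip":0,"linear":[-21,-17,-13],"rot":[-0.04,0.08,0.06]},
    {"grip":0,"linear":[-45,-33,-26],"rot":[-0.06,0.17,0.12]},
    {"grip":0,"linear":[-71,-48,-38],"rot":[-0.08,0.26,0.19]},
    {"grip":0,"linear":[-99,-62,-49],"rot":[-0.08,0.36,0.26]},
    {"grip":0,"linear":[-130,-74,-60],"rot":[-0.06,0.46,0.33]},
    {"grip":0,"linear":[-163,-85,-70],"rot":[-0.04,0.56,0.39]},
    {"grip":0,"linear":[-199,-94,-78],"rot":[0.01,0.66,0.46]},
    {"grip":0,"linear":[-236,-101,-85],"rot":[0.06,0.76,0.53]},
    {"grip":0,"linear":[-275,-106,-90],"rot":[0.13,0.85,0.6]},
    {"grip":0,"linear":[-316,-109,-93],"rot":[0.22,0.94,0.67]},
  ],
)

```text
clock: 20.2
position: [407.1, 359.5, 251.0]
ee_rot: [0.551, -0.534, 0.463, 0.444]
contact_force: [0.4, -0.5, -0.6]
gripper_width: 63.3
grasp_force: 65.9
```

```bash
python3 - <<'E'
from path import *
from bench import imaging,models
s=arm.read_state();print(s["clock"],s["position"],s["joints"].round(2))
M=hangR(0,PITCH,1).as_matrix();Rr=hangR(0,PITCH,1)
for dx,dz in ((-85,7),(-10,7)):
    to(hangpos(Rr,1,H,dx=dx,dz=dz,tz=TZ),M[:,2],M[:,1])
# where is the mug in the hand: check network points
Rn=Ro.from_quat(s["ee_rot"]).as_matrix();mz=-Rn[:,2];mx=Rn[:,1];my=np.cross(mz,mx)
o=s["position"]-mz*TZ
S=imaging.get_image("scene");T=imaging.get_image("top")
for n,c in (("scene",S),("top",T)):
    print(n,"pred handle",proj(c,o+47*my+44*mz)[0].round(1),"origin",proj(c,o)[0].round(1),"base",proj(c,o+88*mz)[0].round(1),"hookpred",proj(c,H)[0].round(1))
    for q in ("mug_handle","mug","mug_base","hook"): print(q,[([round(float(v),1) for v in d["pixel"]],round(d["score"],2)) for d in models.tip_of(c,q)[:4]])
pickle.dump((S,T,s),open("p6.pkl","wb"))
E
```

```text
20.2 [407.09231168 359.51437725 251.04857337] [ 1.21  0.8   0.    0.45 -2.11 -1.26]
linear [-101.5, -13.8, 19.0] rot [-0.004, 0.003, -0.005] rows 2
linear [-101.4, -88.8, 21.7] rot [-0.004, 0.003, -0.005] rows 3
scene pred handle [279.1  63.5] origin [272.6  87.9] base [287.3  72.7] hookpred [309.8 111.1]
mug_handle [([281.7, 64.1], 0.88), ([240.8, 397.0], 0.81), ([265.7, 235.6], 0.65)]
mug [([214.5, 400.7], 0.7), ([275.0, 88.9], 0.63)]
mug_base [([210.1, 365.8], 0.85), ([284.7, 72.9], 0.57)]
hook [([309.3, 111.6], 0.8), ([156.0, 333.3], 0.58)]
top pred handle [ 98.9 284.2] origin [126.8 283.8] base [ 80.1 285.7] hookpred [121.2 238.3]
mug_handle [([411.5, 151.8], 0.69)]
mug [([411.6, 174.0], 0.95), ([122.4, 282.0], 0.62)]
mug_base [([426.0, 162.5], 0.62)]
hook [([120.5, 236.0], 0.72)]
```

Emit:
arm_command(
  rows=[
    {"grip":0,"linear":[0,31,0],"rot":[0,0,0]},
    {"grip":0,"linear":[-50,31,9],"rot":[0,0,0]},
    {"grip":0,"linear":[-101.5,31,18],"rot":[0,0,-0.005]},
    {"grip":0,"linear":[-101.5,31,18],"rot":[0,0,-0.005]},
    {"grip":0,"linear":[-101.5,31,18],"rot":[0,0,-0.005]},
  ],
)

```text
clock: 21.32
position: [377.6, 358.2, 151.4]
ee_rot: [0.553, -0.533, 0.46, 0.445]
contact_force: [0.2, -0.3, -1.1]
gripper_width: 63.0
grasp_force: 65.9
```

```bash
python3 - <<'E'
from path import *
from bench import imaging,models
s=arm.read_state();print(s["clock"],s["position"],s["contact_force"])
M=hangR(0,PITCH,1).as_matrix();Rr=hangR(0,PITCH,1)
for dx in (-60,-45,-5): to(hangpos(Rr,1,H,dx=dx,dz=7,tz=TZ),M[:,2],M[:,1])
Rn=Ro.from_quat(s["ee_rot"]).as_matrix();mz=-Rn[:,2];mx=Rn[:,1];my=np.cross(mz,mx)
o=s["position"]-mz*TZ
S=imaging.get_image("scene")
print("pred handle",proj(S,o+47*my+44*mz)[0].round(1),"origin",proj(S,o)[0].round(1))
for q in ("mug_handle","mug"): print(q,[([round(float(v),1) for v in d["pixel"]],round(d["score"],2)) for d in models.tip_of(S,q)[:4]])
E
```

```text
21.325 [377.57293237 358.23086933 151.40729433] [ 0.22572766 -0.25249189 -1.13505423]
linear [-3.2, -68.9, 2.0] rot [-0.002, 0.006, 0.001] rows 2
linear [-3.1, -83.9, 2.5] rot [-0.002, 0.006, 0.001] rows 2
linear [-2.8, -123.9, 3.9] rot [-0.002, 0.006, 0.001] rows 2
pred handle [268.9  98. ] origin [262.8 120.5]
mug_handle [([269.5, 96.2], 0.64)]
mug [([265.0, 118.9], 0.9), ([217.7, 399.7], 0.61)]
```

Emit:
arm_command(
  rows=[
    {"grip":0,"linear":[-3,-35,1],"rot":[0,0.006,0]},
    {"grip":0,"linear":[-3,-60,2],"rot":[0,0.006,0]},
    {"grip":0,"linear":[-3,-72,2],"rot":[0,0.006,0]},
    {"grip":0,"linear":[-3,-80,2.5],"rot":[0,0.006,0]},
    {"grip":0,"linear":[-3,-88,2.5],"rot":[0,0.006,0]},
  ],
)

```text
clock: 22.1
position: [464.9, 359.3, 146.5]
ee_rot: [0.552, -0.531, 0.462, 0.447]
contact_force: [0.6, -0.4, -1.9]
gripper_width: 62.8
grasp_force: 65.9
```

Emit:
arm_command(
  rows=[
    {"grip":0,"linear":[0,-8,0.3],"rot":[0,0,0]},
    {"grip":0,"linear":[0,-16,0.6],"rot":[0,0,0]},
    {"grip":0,"linear":[0,-26,0.9],"rot":[0,0,0]},
    {"grip":0,"linear":[0,-37,1.2],"rot":[0,0,0]},
    {"grip":0,"linear":[0,-37,1.2],"rot":[0,0,0]},
  ],
)

```text
clock: 22.72
position: [502.6, 358.6, 145.3]
ee_rot: [0.551, -0.532, 0.462, 0.448]
contact_force: [-0.3, 0.5, -0.7]
gripper_width: 63.2
grasp_force: 65.9
```

```bash
python3 - <<'E'
from path import *
from bench import imaging,models
s=arm.read_state();print(s["clock"],s["position"],s["contact_force"])
M=hangR(0,PITCH,1).as_matrix();Rr=hangR(0,PITCH,1)
to(hangpos(Rr,1,H,dx=-3,dz=4,tz=TZ,opn=64),M[:,2],M[:,1])
Rn=Ro.from_quat(s["ee_rot"]).as_matrix();mz=-Rn[:,2];mx=Rn[:,1];my=np.cross(mz,mx)
o=s["position"]-mz*TZ;d=H-o;print("hook in mug (nominal)",d@mx,d@my,d@mz)
for c in (imaging.get_image("scene"),imaging.get_image("top")):
    print("pred handle",proj(c,o+47*my+44*mz)[0].round(1),"origin",proj(c,o)[0].round(1))
    for q in ("mug_handle","mug","hung_mug_low"): print(q,[([round(float(v),1) for v in d["pixel"]],round(d["score"],2)) for d in models.tip_of(c,q)[:4]])
E
```

```text
22.725 [502.60810839 358.64314747 145.3350539 ] [-0.27930653  0.5238005  -0.68589642]
linear [-16.1, -0.9, -0.5] rot [-0.0, -0.001, 0.002] rows 1
hook in mug (nominal) -3.7876053843917505 44.01581043103471 43.64002228567107
pred handle [308.6 109.8] origin [301.8 133. ]
mug_handle [([306.9, 110.6], 0.8), ([241.8, 397.2], 0.58)]
mug [([303.6, 133.0], 0.71), ([215.2, 397.3], 0.67), ([258.8, 238.1], 0.42), ([292.3, 154.8], 0.24)]
hung_mug_low [([291.3, 154.8], 0.97)]
pred handle [120.8 239.9] origin [144.5 242. ]
mug_handle [([414.7, 149.8], 0.88), ([118.6, 243.2], 0.69)]
mug [([144.5, 238.4], 0.92), ([410.7, 172.1], 0.82), ([119.2, 242.4], 0.2)]
hung_mug_low [([181.8, 239.8], 0.83)]
```

Emit:
arm_command(
  rows=[
    {"grip":0,"linear":[-5,0,0],"rot":[0,0,0]},
    {"grip":0,"linear":[-10,0,0],"rot":[0,0,0]},
    {"grip":0,"linear":[-13,0,0],"rot":[0,0,0]},
    {"grip":0,"linear":[-13,0,0],"rot":[0,0,0]},
  ],
)

```text
clock: 23.62
position: [501.7, 361.4, 132.5]
ee_rot: [0.551, -0.531, 0.462, 0.448]
contact_force: [1.1, -0.5, -1.3]
gripper_width: 63.2
grasp_force: 65.9
```

Emit:
arm_command(
  rows=[
    {"grip":0,"linear":[-2,0,0],"rot":[0,0,0]},
    {"grip":0,"linear":[-2,0,0],"rot":[0,0,0]},
  ],
)

```text
clock: 23.88
position: [501.8, 361.5, 132.1]
ee_rot: [0.551, -0.531, 0.463, 0.448]
contact_force: [0.0, -1.5, 3.3]
gripper_width: 62.8
grasp_force: 65.7
```

Emit:
arm_command(
  rows=[
    {"grip":0.82,"linear":[0,0,0],"rot":[0,0,0]},
    {"grip":0.86,"linear":[0,0,0],"rot":[0,0,0]},
    {"grip":0.92,"linear":[0,0,0],"rot":[0,0,0]},
    {"grip":1,"linear":[0,0,0],"rot":[0,0,0]},
    {"grip":1,"linear":[0,0,0],"rot":[0,0,0]},
    {"grip":1,"linear":[0,0,0],"rot":[0,0,0]},
  ],
)

```text
clock: 24.62
position: [501.7, 361.7, 130.9]
ee_rot: [0.551, -0.531, 0.462, 0.447]
contact_force: [-1.3, -0.1, -0.6]
gripper_width: 85.6
grasp_force: 0.0
```

Emit:
arm_command(
  rows=[
    {"grip":1,"linear":[0,0,-15],"rot":[0,0,0]},
    {"grip":1,"linear":[0,0,-40],"rot":[0,0,0]},
    {"grip":1,"linear":[0,0,-80],"rot":[0,0,0]},
    {"grip":1,"linear":[0,0,-120],"rot":[0,0,0]},
    {"grip":1,"linear":[0,0,-120],"rot":[0,0,0]},
    {"grip":1,"linear":[0,0,-120],"rot":[0,0,0]},
  ],
)

```text
clock: 25.38
position: [497.5, 479.4, 151.0]
ee_rot: [0.551, -0.531, 0.462, 0.448]
contact_force: [-0.2, -1.0, 0.2]
gripper_width: 85.7
grasp_force: 0.0
```

```bash
python3 - <<'E'
from path import *
from bench import imaging,models
s=arm.read_state();print(s["clock"],s["position"],s["contact_force"],s["joints"].round(2))
C=[imaging.get_image("scene"),imaging.get_image("top")]
pickle.dump(C,open("p7.pkl","wb"))
o=np.array([503,360-44,130.]);print([proj(c,o)[0].round(1) for c in C],[proj(c,o+[0,44,47])[0].round(1) for c in C],[proj(c,o+[0,88,0])[0].round(1) for c in C])
for c in C:
    for q in ("mug_handle","mug","mug_base","hung_mug_low","punch","punch_tip","hook"): print(q,[([round(float(v),1) for v in d["pixel"]],round(d["score"],2)) for d in models.tip_of(c,q)[:4]])
# punch: same pixels as at start?
S0,T0=pickle.load(open("p0.pkl","rb"))
for a,b,r in ((C[0],S0,(190,260,228,290)),(C[1],T0,(205,255,258,302))):
    d=np.abs(a["frame"][r[0]:r[1],r[2]:r[3]].astype(int)-b["frame"][r[0]:r[1],r[2]:r[3]]).sum(2);print("changed",(d>60).sum(),d.size)
E
```

```text
25.375 [497.54173584 479.43305026 151.02397959] [-0.23297085 -0.97352693  0.1731046 ] [ 1.16  1.15  0.5   0.56 -2.22 -1.12]
[array([300.1, 137. ]), array([148.8, 242.8])] [array([308.5, 115.1]), array([122.5, 240.6])] [array([314., 125.]), array([110.1, 243.2])]
mug_handle [([240.7, 396.6], 0.85), ([308.6, 115.7], 0.76)]
mug [([301.4, 131.8], 0.8), ([215.6, 399.9], 0.61)]
mug_base [([213.9, 371.5], 0.92), ([308.5, 132.3], 0.83)]
hung_mug_low [([289.8, 155.6], 0.79), ([264.3, 235.3], 0.16)]
punch [([300.7, 134.1], 0.5), ([309.2, 184.5], 0.2)]
punch_tip []
hook [([309.1, 111.0], 0.66)]
mug_handle [([122.4, 242.4], 0.87), ([413.7, 150.7], 0.57), ([365.6, 141.7], 0.42)]
mug [([154.7, 242.5], 0.84), ([411.7, 173.0], 0.56)]
mug_base [([424.7, 163.0], 0.96), ([115.9, 239.2], 0.83)]
hung_mug_low [([180.1, 238.3], 0.98)]
punch [([278.9, 220.3], 0.55)]
punch_tip [([177.7, 236.5], 0.58)]
hook [([117.0, 235.3], 0.96)]
changed 7 4340
changed 3 2200
```

Emit:
arm_command(
  rows=[
    {"grip":1,"linear":[0,0,-40],"rot":[0,0,0]},
    {"grip":1,"linear":[0,0,-40],"rot":[0,0,0]},
    {"grip":1,"linear":[0,0,-40],"rot":[0,0,0]},
    {"grip":1,"linear":[0,0,-40],"rot":[0,0,0]},
    {"grip":1,"linear":[0,0,-40],"rot":[0,0,0]},
    {"grip":1,"linear":[0,0,-40],"rot":[0,0,0]},
    {"grip":1,"linear":[0,0,-40],"rot":[0,0,0]},
    {"grip":1,"linear":[0,0,-40],"rot":[0,0,0]},
    {"grip":1,"linear":[0,0,-40],"rot":[0,0,0]},
    {"grip":1,"linear":[0,0,-40],"rot":[0,0,0]},
  ],
)

```text
clock: 27.42
position: [496.3, 519.2, 158.5]
ee_rot: [0.551, -0.531, 0.462, 0.447]
contact_force: [-1.5, 0.1, -1.3]
gripper_width: 85.2
grasp_force: 0.0
```

Emit:
arm_command(
  rows=[
    {"grip":1,"linear":[0,0,0],"rot":[0,0,0]},
    {"grip":1,"linear":[0,0,0],"rot":[0,0,0]},
    {"grip":1,"linear":[0,0,0],"rot":[0,0,0]},
    {"grip":1,"linear":[0,0,0],"rot":[0,0,0]},
    {"grip":1,"linear":[0,0,0],"rot":[0,0,0]},
    {"grip":1,"linear":[0,0,0],"rot":[0,0,0]},
    {"grip":1,"linear":[0,0,0],"rot":[0,0,0]},
    {"grip":1,"linear":[0,0,0],"rot":[0,0,0]},
    {"grip":1,"linear":[0,0,0],"rot":[0,0,0]},
    {"grip":1,"linear":[0,0,0],"rot":[0,0,0]},
  ],
)

```text
clock: 28.68
position: [496.3, 519.2, 158.6]
ee_rot: [0.551, -0.531, 0.462, 0.447]
contact_force: [0.2, 0.7, 0.3]
gripper_width: 85.7
grasp_force: 0.0
```

```bash
python3 - <<'E'
from h import *
from bench import imaging,models
F=[]
for i in range(16):
    c=imaging.get_image("top");F.append(c["frame"][205:275,100:170].astype(float))
A=np.array(F);m=A.mean(0)
print("dev per frame",[np.abs(cv2.GaussianBlur(f-m,(5,5),1.5)).max().round(1) for f in A], "std max",cv2.GaussianBlur(A.std(0),(5,5),1.5).max())
for c in (c,imaging.get_image("scene")):
    for q in ("mug_handle","mug","mug_base","hung_mug_low"): print(q,[([round(float(v),1) for v in d["pixel"]],round(d["score"],2)) for d in models.tip_of(c,q)[:3]])
E
```

```text
dev per frame [np.float64(1.2), np.float64(1.2), np.float64(1.2), np.float64(1.4), np.float64(1.1), np.float64(1.1), np.float64(1.1), np.float64(1.2), np.float64(1.1), np.float64(1.3), np.float64(1.3), np.float64(1.5), np.float64(1.3), np.float64(1.1), np.float64(1.2), np.float64(1.3)] std max 2.139614313217945
mug_handle [([414.9, 151.3], 0.93), ([121.4, 243.1], 0.57)]
mug [([411.0, 175.2], 0.97), ([149.9, 239.9], 0.59), ([272.0, 295.0], 0.17)]
mug_base [([423.3, 162.0], 0.92), ([118.5, 242.9], 0.8)]
hung_mug_low [([178.9, 239.0], 0.87)]
mug_handle [([308.6, 113.0], 0.64), ([242.6, 395.7], 0.64), ([311.4, 111.3], 0.22)]
mug [([301.7, 134.1], 0.93), ([216.4, 399.7], 0.77), ([308.7, 112.7], 0.63)]
mug_base [([212.3, 365.4], 0.95), ([205.8, 217.6], 0.71), ([307.7, 133.1], 0.61)]
hung_mug_low [([291.4, 157.3], 0.75)]
```

```bash
python3 -c "
from bench import job
print(job.job_done())"
```

```text
the job is handed in; nothing more can be done
None
```

I handed the job in at about 30 s of the 72 s; no verdict came back. The nib looked fully pressed in, about 3 mm off the base centre (6 mm allowed), though I never saw the mark itself. The punch is back as at the start, and the mug hangs still on the free hook.

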